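# Clamp the nest block and load the setting anvils dish up

### The arm

A 6-joint arm with a two-finger parallel gripper is mounted at the origin on the work surface. World frame = base frame: x ahead of the robot, y to its left, z up, the work surface at z = 0. Lengths are in mm, angles in rad, forces in N, time in s.
With the tool pointing down it reaches from about 350 to 975 mm from the base axis. Payload 7.1 kg.
Tool frame: the origin (TCP) lies midway between the tips of the shut fingers; the grasp point (between the pads) lies 19 mm behind it; z points along the fingers, y is the line along which they close (so a half turn about z gives the same grasp; the last joint's range is limited). The gripper opens to 88 mm and grips with 3 to 60 N. Pads are 20 mm wide; open, the fingers measure 115 mm over their backs; the gripper's body (75 mm by 178 mm) begins 61 mm behind the grasp point.
Start: joints at [1.218, 0.423, 1.63, -0, 1.089, -0.019], TCP at [204.74, 590.496, 196.875] pointing down, gripper open.
Joint ranges: [-3, 3], [-0.9, 2.11], [0.09, 2.58], [-1.31, 4.45], [0.11, 2.69], [-2.54, 2.54]. Speed limits (rad/s): [2.39, 2.39, 3.01, 3.14, 3.14, 3.14].

### API

Orientations are given as a rotation vector (axis times angle).
In Python, from workcell import ctrl gives the robot as it stands. The module is installed in compiled form; this text tells all that it offers.
- The arm moves only by the tool apply_moves, never from a script. Its argument "targets" is a list of rows, each a list of 3 entries, a list of its own where there are three numbers: the opening, from -1 (shut) to 1 (fully open), then the shift along the tool's x, y, z normalised to -1 to 1, where 1 is 5 cm, then the turn, a rotation vector about the tool's x, y, z normalised to -1 to 1, where 1 is 90 degrees. In form: [[jaw, [x, y, z], [wx, wy, wz]], ...]. A call has 1 to 8 rows; each row shifts and turns the commanded pose from where the row before left it, along the tool's axes as they then stand; what a row does not reach is not made up. A row lasts 1/8 s, in which the tool goes at most 62.5 mm and 10.7 degrees, less where a joint would pass 70% of its speed; a pose out of reach is approached as far as the arm can. A call with a number of a shift or a turn outside -1 to 1 is refused whole. A call with a gripper value outside its range is refused whole. The fingers move at their own pace and stop on an object; the grip force is fixed at half the most. Time passes only in rows, so rows that do not move let the fingers close. It gives the time, the measured TCP pose, the force, the opening and the grip force at its end, in the units of the state.
- ctrl.get_obs(): the state, without advancing time (a new reading comes with each control period).
- ctrl.get_image(name): name is "scene" or "top" or "wrist"; returns a dict with "pixels" (420x560x3 uint8, blue, green, red), "camera_matrix" (3x3 intrinsics, pixels), "k1" (the pictures are not rectified: a ray, as slopes to the right and down, at radius r is drawn at 1 + k1 r^2 times it, then the intrinsics apply), "view" (4x4, takes a point from world to camera coordinates); the wrist camera has in their place "hand_eye" (4x4, takes a point from camera to tool coordinates, whose origin is the TCP and whose axes are the flange's). Camera axes: x right, y down, z forward; pixel columns grow to the right and rows downward; lengths in mm; the calibration is good to about 2 mm. A picture is of the moment at which its call begins: read the wrist's pose just before it. There is no depth.
- ctrl.close_job(): hands the job in; it is judged then, once.
Trained networks look in the newest picture that a camera, given by its name, has taken for a name from the list of things; names that differ only in an ending like _2 or _b are one class to them, and where a whole thing is asked for, a point or a joint stands for the part that bears it (a point fixed in the world has none). Each returns a list of dicts, best first, with "score" (0 to 1); they miss things now and then, are a little off and sometimes report something else, mostly with a low value. They report only what shows in the picture. A call takes as long as a camera call.
- ctrl.masks_of(label, camera): "region" (420x560 bool, what is visible of it) and "bbox" ([left, top, right, bottom] in pixels, round what is visible of it).
- ctrl.pinpoint(label, camera): "xy" ([column, row] in pixels: a listed point, or the origin of a listed thing).
The state is a dict: "t": time; "qpos": joint angles; "qvel": joint speeds; "joint_torque": joint torques, N m; "ee_pos": TCP position; "orientation": TCP orientation; "ft_force": force on the tool from outside, world axes, zero at the start; "moment": the same for the moment, N m; "width": finger opening in mm; "grasp_force": force on a finger pad.
Only numpy, scipy, OpenCV 4.12 (cv2) and the standard library are available. Lean on these libraries where they do the work, as an engineer would, in place of code of your own. Each camera call takes 0.05 s, during which the arm holds its last target. There are 200 camera calls.

### The job

Lay the wooden nest block in the bench vise, pockets up, flat on the bed and centred lengthwise along the jaws, and crank the handle clockwise until the jaw holds it tight. Stand every steel anvil on the bench in a pocket of its own, dished end up and fully down, with the block left clamped. Leave the mug, the rivet jar and the mallet where they are.

Things in the scene. Friction and masses are not known exactly. Their poses are not given: they have to be found in the camera images.
- block: hardwood nest block 52 x 212 x 50 mm (x, y, z), 0.4 kg, origin at the centre of its underside, z up, y along its length. In its top are four square pockets in a row along y, 35 mm wide and 10 mm deep with bevelled mouths, 56 mm apart centre to centre. Starts flat on the bench beside the vise, pockets up, its length roughly along world x. Either end of it may point either way in the vise.
- block_hole0 (a point): centre of the mouth of pocket 0 of the block, level with its top face (50 mm above its underside), at y = -84 mm in the block; axes as the block's; the pocket's floor is 10 mm below
- block_hole1 (a point): centre of the mouth of pocket 1 of the block, level with its top face (50 mm above its underside), at y = -28 mm in the block; axes as the block's; the pocket's floor is 10 mm below
- block_hole2 (a point): centre of the mouth of pocket 2 of the block, level with its top face (50 mm above its underside), at y = 28 mm in the block; axes as the block's; the pocket's floor is 10 mm below
- block_hole3 (a point): centre of the mouth of pocket 3 of the block, level with its top face (50 mm above its underside), at y = 84 mm in the block; axes as the block's; the pocket's floor is 10 mm below
- vise: grey bench vise fixed to the bench. Origin on the bench, x from the crank (on the robot's side) to the fixed jaw. Bed top 50 mm up, 100 mm wide in y. Fixed jaw: face at x = 90 mm, 140 mm wide in y, its top 72 mm up (22 mm above the bed), 35 mm thick. On the crank's side a screw bearing, at x = -55 to -35 mm, 78 mm high.
- jaw: moving jaw, 140 mm wide, 30 mm thick, top 72 mm above the bench. Origin: bottom middle of its gripping face, on the bed; x points to the fixed jaw. Fully open its face is 76 mm from the fixed jaw's. It slides 8 mm towards the fixed jaw per clockwise turn of the crank and pushes the block along the bed against the fixed jaw.
- bed_mid (a point): point on the top of the vise's bed, 26 mm in front of the middle of the fixed jaw's face: where the centre of the block's underside ends up when clamped. Axes as the vise's.
- crank (a joint): crank angle in rad about the vise's x axis, 66 mm above the bench. Grows clockwise as seen from the robot (over the top towards the vise's -y), closing the jaw 1.273 mm per rad; at 0 the jaw is fully open, the handle straight up. Starts at 0.3 to 4. Friction: about 2 N at the handle; it stays where left, also when tight. A push of 6 to 15 N at the handle against the stop is tight.
- handle_grip (a point): middle of the crank's handle, a round wooden sleeve 14 mm across, 40 mm long, parallel to the vise's x axis, 36 mm from the screw axis, at vise x = -97 mm; the 10 mm thick crank arm is at its vise end. It spins freely on its pin (so does this point's frame): pinched from above, it can be led round the full circle with the tool kept pointing down.
- anvil1: rectangular steel setting anvil, 30 x 30 mm and 38 mm long, 0.22 kg. Its one end has a round dish 20 mm across and 7 mm deep, the other end is flat. Origin: centre of the flat end; +z runs along its length, out of the dished end; x and y are normal to its sides. It starts lying on its side (z level, 15 mm up), the dish towards the robot's side. None if absent in this run.
- anvil2: rectangular steel setting anvil, 30 x 30 mm and 38 mm long, 0.22 kg. Its one end has a round dish 20 mm across and 7 mm deep, the other end is flat. Origin: centre of the flat end; +z runs along its length, out of the dished end; x and y are normal to its sides. It starts lying on its side (z level, 15 mm up), the dish towards the robot's side. None if absent in this run.
- anvil3: rectangular steel setting anvil, 30 x 30 mm and 38 mm long, 0.22 kg. Its one end has a round dish 20 mm across and 7 mm deep, the other end is flat. Origin: centre of the flat end; +z runs along its length, out of the dished end; x and y are normal to its sides. It starts lying on its side (z level, 15 mm up), the dish towards the robot's side. None if absent in this run.
- anvil4: rectangular steel setting anvil, 30 x 30 mm and 38 mm long, 0.22 kg. Its one end has a round dish 20 mm across and 7 mm deep, the other end is flat. Origin: centre of the flat end; +z runs along its length, out of the dished end; x and y are normal to its sides. It starts standing on its flat end, dish up. None if absent in this run.
- mug: white mug, 76 mm across, 90 mm high, bystander, beyond the vise; origin at the centre of its underside
- rivets: brass-coloured rivet jar, 60 mm across, 70 mm high, bystander, beyond the vise; origin at the centre of its underside
- mallet: hammer lying on the bench beside the block, to the left, bystander; origin on its underside

How it is judged:
By the outcome, as a careful person would: the job done as asked, in the order asked, and still so for the second after the job is handed in, with the robot touching nothing.
Of anvil1, anvil2, anvil3, anvil4 only 2 to 4 are there at a start; the rules pass over those that are not, and their reading is None.
At some moment in a run one of anvil1, anvil2, anvil3, anvil4 may be knocked a few centimetres aside while the robot is not near it.
It also fails if it takes over 210 s, if anything falls off the work surface, if the arm or the gripper's body presses on something with over 40 N, if the wrist force passes 120 N, or if a joint passes its speed limit or range.

## Working session

There is one attempt and no reset: what is moved stays moved. The work goes in short steps, Python scripts to look and compute and a tool call to move; the robot and the scene stay as the last step left them, time stands still between calls to the robot, and variables do not carry over. Pictures are saved under pics/ and viewed, at most 14 in all, crops included, and the job is handed in when it is done.

Besides the shell and the picture viewer there is one more tool, called after ">>>" as name(argument=value, ...), one argument or row to a line, values as JSON. apply_moves: Moves the arm, as the interface text tells. Scaled input: -1 to 1 covers 5 cm each way for a shift and 90 degrees each way for a turn. Its arguments: {"type":"object","properties":{"targets":{"type":"array"}},"required":["targets"]}

```bash
mkdir -p pics
cat > h.py <<'E'
import numpy as np, cv2
from workcell import ctrl
from scipy.spatial.transform import Rotation as R
def cam(name):
    o=ctrl.get_obs(); im=ctrl.get_image(name)
    if name=="wrist":
        T=np.eye(4);T[:3,:3]=R.from_rotvec(o["orientation"]).as_matrix();T[:3,3]=o["ee_pos"]
        im["c2w"]=T@np.array(im["hand_eye"])
    else: im["c2w"]=np.linalg.inv(np.array(im["view"]))
    return im
def ray(im,uv):
    K=np.array(im["camera_matrix"]);k=float(im["k1"])
    d=cv2.undistortPoints(np.array([[uv]],float),K,np.array([k,0,0,0,0.])).ravel()
    c=im["c2w"];return c[:3,3],c[:3,:3]@np.array([d[0],d[1],1.])
def at(im,uv,z):
    p,d=ray(im,uv);return p+d*(z-p[2])/d[2]
def proj(im,P):
    c=np.linalg.inv(im["c2w"]);p=c[:3,:3]@np.array(P,float)+c[:3,3];x,y=p[0]/p[2],p[1]/p[2]
    s=1+float(im["k1"])*(x*x+y*y);K=np.array(im["camera_matrix"]);return K[0,0]*x*s+K[0,2],K[1,1]*y*s+K[1,2]
def save(im,n): cv2.imwrite("pics/"+n+".png",im["pixels"])
E
python3 - <<'E'
from h import *
o=ctrl.get_obs();print({k:np.round(v,3) for k,v in o.items()})
Z={"block":0,"block_hole0":50,"block_hole1":50,"block_hole2":50,"block_hole3":50,"vise":0,"jaw":50,"bed_mid":50,"handle_grip":66,"anvil1":15,"anvil2":15,"anvil3":15,"anvil4":0,"mug":0,"rivets":0,"mallet":0}
for c in("top","scene"):
    im=cam(c);save(im,c);print(c,np.round(im["c2w"],2).tolist(),im["camera_matrix"],im["k1"])
    for n,z in Z.items():
        for d in ctrl.pinpoint(n,c)[:4]:
            print(c,n,round(d["score"],2),np.round(d["xy"],1),np.round(at(im,d["xy"],z),1))
E
```

```text
{'t': np.float64(0.0), 'qpos': array([ 1.218,  0.424,  1.631, -0.   ,  1.089, -0.019]), 'qvel': array([-0.   , -0.001,  0.001,  0.001, -0.   , -0.001]), 'joint_torque': array([ 2.0000e-03, -5.4464e+01, -2.7366e+01,  6.4000e-02,  2.3000e-02,
       -0.0000e+00]), 'ee_pos': array([204.553, 589.953, 196.118]), 'orientation': array([-5.220e-01, -3.098e+00,  2.000e-03]), 'ft_force': array([0.118, 0.613, 0.184]), 'moment': array([-0.02 ,  0.024,  0.019]), 'grasp_force': np.float64(0.0), 'width': np.float64(87.727)}
top [[0.03, -0.99, 0.14, 410.55], [-1.0, -0.03, 0.01, 48.14], [-0.0, -0.14, -0.99, 1396.73], [0.0, 0.0, 0.0, 1.0]] [[482.84092647   0.         277.55045695]
 [  0.         482.84092647 210.83029927]
 [  0.           0.           1.        ]] -0.050020296681412245
top block 0.86 [187.5 244.4] [503.6 314.5   0. ]
top block_hole0 0.97 [186.1 250.9] [482.1 307.9  50. ]
top block_hole0 0.95 [184.9 233. ] [532.1 314.   50. ]
top block_hole0 0.89 [180.3 213.1] [588. 330.  50.]
top block_hole0 0.72 [184.3 275.2] [414.7 309.5  50. ]
top block_hole1 0.97 [186.1 250.9] [482.1 307.9  50. ]

[... 3824 characters left out ...]

scene anvil2 0.51 [108.1 269.9] [ 447.9 -377.4   15. ]
scene anvil3 0.87 [190.6 303.7] [ 644.  -244.2   15. ]
scene anvil3 0.72 [172.2 243.1] [ 445.6 -210.    15. ]
scene anvil3 0.57 [136.8 306.6] [ 588.  -351.3   15. ]
scene anvil3 0.51 [108.1 269.9] [ 447.9 -377.4   15. ]
scene anvil4 0.87 [190.6 303.7] [ 633.3 -241.8    0. ]
scene anvil4 0.72 [172.2 243.1] [ 431.2 -207.     0. ]
scene anvil4 0.57 [136.8 306.6] [ 576.2 -350.9    0. ]
scene anvil4 0.51 [108.1 269.9] [ 433.5 -377.4    0. ]
scene mug 0.64 [217.6 329.4] [ 726.7 -218.3    0. ]
scene mug 0.29 [355.6 179.4] [474.4 379.8   0. ]
scene rivets 0.67 [382.  241.7] [717.7 269.4   0. ]
scene mallet 0.74 [398.6 185. ] [565.1 476.    0. ]
```

Run:
```python
import cv2
a=cv2.imread("pics/top.png");b=cv2.imread("pics/scene.png")
cv2.imwrite("pics/top2.png",cv2.resize(a[140:320,110:460],(800,411)))
cv2.imwrite("pics/scene2.png",cv2.resize(b[130:350,80:430],(800,503)))
```

```text
(no output)
```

View pics/top2.png

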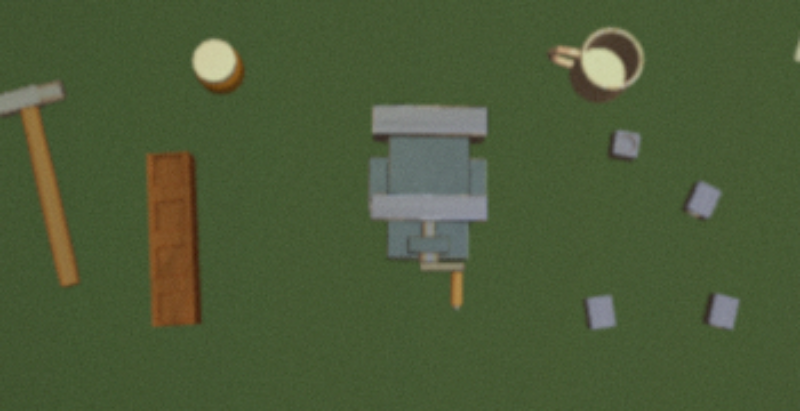

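View pics/scene2.png

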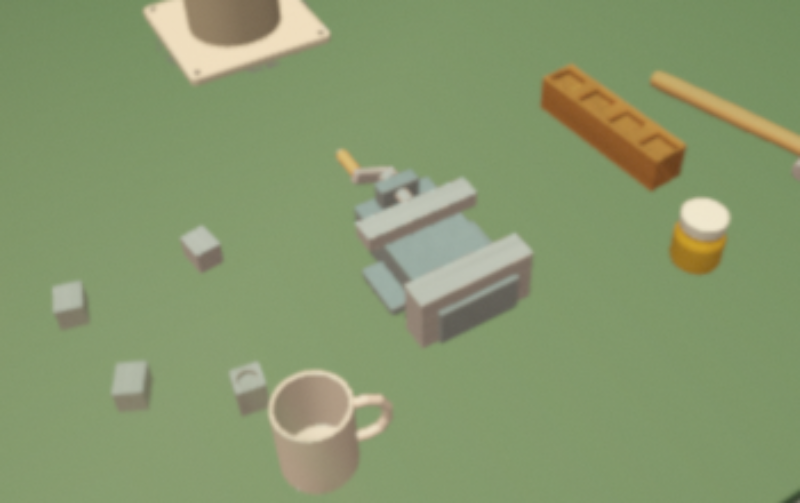

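The top view shows the block at left (crop 172,240), the vise in the middle (crop 428,180) with its handle towards -y (457,290), and four anvils on the right. The one near the mug (625,144) is standing; the other three are lying. The scene view agrees.

```bash
cat >> h.py <<'E'
def Rt(psi,tilt=0):
    """tool down, y axis at world angle psi (deg); tilt>0: tool z leans towards -(tool x)"""
    p=np.radians(psi);y=np.array([np.cos(p),np.sin(p),0]);z=np.array([0,0,-1.]);x=np.cross(y,z)
    return np.stack([x,y,z],1)@R.from_euler("y",-tilt,degrees=True).as_matrix()
def to(pos,psi,tilt=0):
    """first shift (current tool axes), then turn; in normalised totals. + the opposite order"""
    o=ctrl.get_obs();C=R.from_rotvec(o["orientation"]).as_matrix();d=np.array(pos,float)-o["ee_pos"]
    T=Rt(psi,tilt);w=R.from_matrix(C.T@T).as_rotvec()
    print("shift-first",np.round(C.T@d/50,3),"turn",np.round(w/(np.pi/2),3),"shift-after-turn",np.round(T.T@d/50,3))
def st():
    o=ctrl.get_obs();M=R.from_rotvec(o["orientation"]).as_matrix()
    print("t",round(float(o["t"]),2),"pos",np.round(o["ee_pos"],1),"ypsi",round(np.degrees(np.arctan2(M[1,1],M[0,1])),2),"z",np.round(M[:,2],3),"F",np.round(o["ft_force"],1),"w",round(float(o["width"]),1),"g",round(float(o["grasp_force"]),1),"q",np.round(o["qpos"],2))
E
python3 - <<'E'
from h import *
st();to([490,314,260],95)
E
```

```text
t 1.7 pos [204.7 590.5 196.9] ypsi 70.88 z [-0.  0. -1.] F [0.4 0.2 0. ] w 87.6 g 0.0 q [ 1.22  0.42  1.63  0.    1.09 -0.02]
shift-first [-7.202 -3.356 -1.262] turn [ 0.    -0.    -0.268] shift-after-turn [-5.202 -6.006 -1.262]
```

>>> apply_moves(
  targets=[
    [1,[0,0,-0.42],[0,0,-0.09]],
    [1,[0,0,-0.42],[0,0,-0.09]],
    [1,[0,0,-0.42],[0,0,-0.088]],
    [1,[-0.75,-0.86,0],[0,0,0]],
    [1,[-0.75,-0.86,0],[0,0,0]],
    [1,[-0.75,-0.86,0],[0,0,0]],
    [1,[-0.75,-0.86,0],[0,0,0]],
    [1,[-0.75,-0.86,0],[0,0,0]],
  ],
)

```text
t: 2.7
ee_pos: [411.4, 391.3, 260.1]
orientation: [-0.137, 3.138, 0.0]
ft_force: [0.9, 0.1, 0.1]
width: 87.9
grasp_force: 0.0
```

>>> apply_moves(
  targets=[
    [1,[-0.75,-0.86,0],[0,0,0]],
    [1,[-0.75,-0.86,0],[0,0,0]],
    [1,[0,0,0],[0,0,0]],
    [1,[0,0,0],[0,0,0]],
  ],
)

```text
t: 3.2
ee_pos: [492.1, 313.6, 259.8]
orientation: [0.136, -3.138, -0.0]
ft_force: [-0.8, -0.9, 0.3]
width: 88.0
grasp_force: 0.0
```

Run:
```python
from h import *
im=cam("wrist");save(im,"w1");st();print(np.round(im["hand_eye"],2).tolist())
for d in ctrl.pinpoint("block_hole1","wrist")[:5]: print(round(d["score"],2),np.round(d["xy"],1),np.round(at(im,d["xy"],50),1))
for d in ctrl.masks_of("block","wrist")[:2]:
    print(d["score"],d["bbox"]); m=d["region"].astype(np.uint8)
    c=max(cv2.findContours(m,0,2)[0],key=cv2.contourArea);b=cv2.boxPoints(cv2.minAreaRect(c));print(b,[np.round(at(im,p,50),1) for p in b])
```

```text
t 3.25 pos [491.7 314.1 259.8] ypsi 95.02 z [-0.001  0.    -1.   ] F [0.3 0.7 0.4] w 87.7 g 0.0 q [ 0.55  0.3   1.66  0.    1.18 -1.11]
[[0.0, -0.97, -0.25, 66.76], [1.0, 0.0, -0.0, 1.38], [0.0, -0.25, 0.97, -188.05], [0.0, 0.0, 0.0, 1.0]]
0.87 [283.7 263.1] [589.5 325.1  50. ]
0.77 [281.2 101.8] [415.2 307.1  50. ]
0.74 [281.3 215.1] [533.8 317.5  50. ]
0.59 [281.4 156.7] [470.5 312.1  50. ]
0.96 [257.5, 84.1, 309.4, 276.5]
[[255.75955  276.93988 ]
 [257.19125   80.79702 ]
 [309.1155    81.176025]
 [307.6838   277.31888 ]] [array([609.1, 294.9,  50. ]), array([397.1, 281.4,  50. ]), array([393. , 333.3,  50. ]), array([604.4, 353.9,  50. ])]
```

View pics/w1.png

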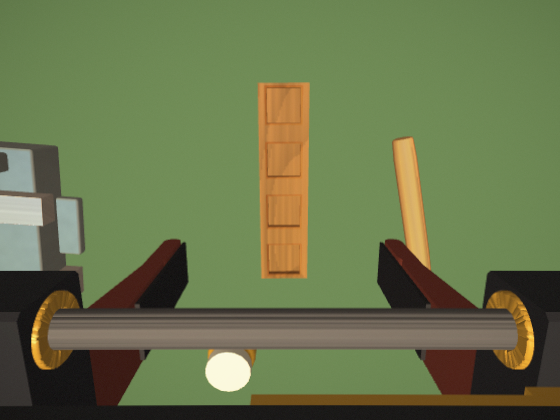

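The wrist view shows the block whole and upright with its pockets up (columns 258–309, rows 83–277). Holes and outline agree on a centre near (501.5, 315.5) and a yaw of about 6°.

Run:
```python
from h import *
to([501.5,315.5,29],96)
```

```text
shift-first [-2.030e-01  1.000e-03  4.618e+00] turn [ 0.   -0.   -0.01] shift-after-turn [-2.020e-01 -1.000e-03  4.618e+00]
```

>>> apply_moves(
  targets=[
    [1,[-0.2,0,0.8],[0,0,-0.01]],
    [1,[0,0,0.8],[0,0,0]],
    [1,[0,0,0.8],[0,0,0]],
    [1,[0,0,0.8],[0,0,0]],
    [1,[0,0,0.7],[0,0,0]],
    [1,[0,0,0.5],[0,0,0]],
    [1,[0,0,0.22],[0,0,0]],
    [1,[0,0,0],[0,0,0]],
  ],
)

```text
t: 4.35
ee_pos: [501.8, 314.9, 28.6]
orientation: [0.163, -3.137, 0.001]
ft_force: [-0.1, -0.5, 1.2]
width: 87.7
grasp_force: 0.0
```

>>> apply_moves(
  targets=[
    [-1,[0,0,0],[0,0,0]],
    [-1,[0,0,0],[0,0,0]],
    [-1,[0,0,0],[0,0,0]],
    [-1,[0,0,0],[0,0,0]],
    [-1,[0,0,0],[0,0,0]],
    [-1,[0,0,0],[0,0,0]],
  ],
)

```text
t: 5.1
ee_pos: [502.4, 314.3, 28.9]
orientation: [0.162, -3.137, 0.0]
ft_force: [0.3, 0.4, -0.3]
width: 31.4
grasp_force: 0.0
```

Run:
```python
from h import *
im=cam("wrist");save(im,"w2");st()
s=cam("scene")["pixels"];cv2.imwrite("pics/w2.png",np.hstack([cv2.resize(im["pixels"],(400,300)),cv2.resize(s[60:300,200:520],(400,300))]))
```

```text
t 5.15 pos [502.4 314.3  28.8] ypsi 95.9 z [-0. -0. -1.] F [ 0.2 -0.3  0.5] w 26.8 g 0.0 q [ 0.54  0.61  1.79 -0.    0.74 -1.13]
```

View pics/w2.png

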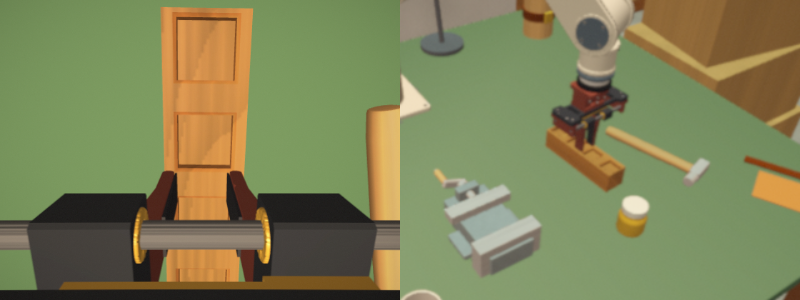

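The wrist half shows the fingers at the block's sides (columns 160–260) and still closing. I'll wait a few more rows for the grip reading.

>>> apply_moves(
  targets=[
    [-1,[0,0,0],[0,0,0]],
    [-1,[0,0,0],[0,0,0]],
    [-1,[0,0,0],[0,0,0]],
  ],
)

```text
t: 5.58
ee_pos: [502.4, 314.4, 28.9]
orientation: [0.162, -3.137, 0.0]
ft_force: [0.3, 0.4, -0.6]
width: 0.3
grasp_force: 0.0
```

Run:
```python
from h import *
im=cam("wrist");st();p=im["pixels"]
s=cam("scene")["pixels"];cv2.imwrite("pics/w3.png",np.hstack([cv2.resize(p[200:420,150:430],(400,314)),cv2.resize(s[100:240,260:440],(400,314),interpolation=2)]))
```

```text
t 5.62 pos [502.4 314.4  28.9] ypsi 95.9 z [-0. -0. -1.] F [ 0.7 -0.1  0.1] w 0.4 g 0.0 q [ 0.54  0.61  1.79  0.    0.74 -1.13]
```

View pics/w3.png

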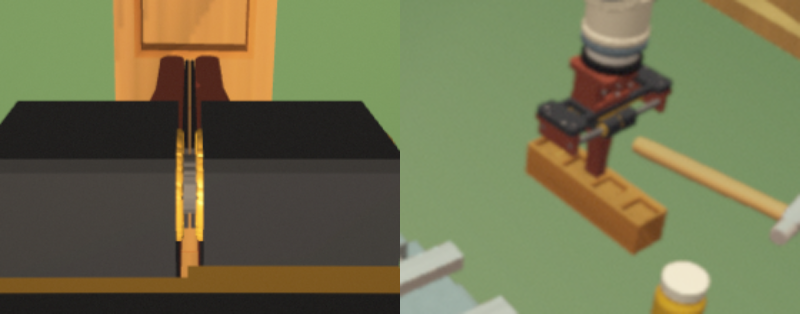

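The shut fingers (crop 190,100) show over the middle of the block with a reading of 0 mm and no grip force, so something is off in height. I'll compare the projected TCP with the picture.

Run:
```python
from h import *
s=cam("scene");t=cam("top")
for z in (29,50,60,70): print(z,np.round(proj(s,[502.4,314.4,z]),1),np.round(proj(t,[502.4,314.4,z]),1))
for x in(396,607):
  for sy in(-26,26):
    for z in (0,50):print("corner",x,sy,z,np.round(proj(s,[502+(x-502)-sy*.104,315.5+(x-502)*.105+sy,z]),1))
p=s["pixels"][90:250,270:470].copy()
for z,c in((29,(0,0,255)),(50,(255,0,0)),(70,(0,255,0))):
    u=proj(s,[502.4,314.4,z]);cv2.circle(p,(int(u[0]-270),int(u[1]-90)),1,c,-1)
cv2.imwrite("pics/s4.png",cv2.resize(p,(750,600),interpolation=2))
print([ (d["score"],d["bbox"]) for d in ctrl.masks_of("block","scene")])
```

```text
29 [345.8 183.9] [185.6 244.1]
50 [346.7 178.4] [184.2 243.6]
60 [347.1 175.7] [183.5 243.3]
70 [347.5 173. ] [182.8 243. ]
corner 396 -26 0 [315. 177.]
corner 396 -26 50 [316.1 164.1]
corner 396 26 0 [327.3 170.9]
corner 396 26 50 [328.6 158.1]
corner 607 -26 0 [364.5 213.8]
corner 607 -26 50 [367.1 200.6]
corner 607 26 0 [377.  206.3]
corner 607 26 50 [379.9 193.2]
[(0.63, [316.1, 163.8, 379.0, 212.4])]
```

View pics/s4.png

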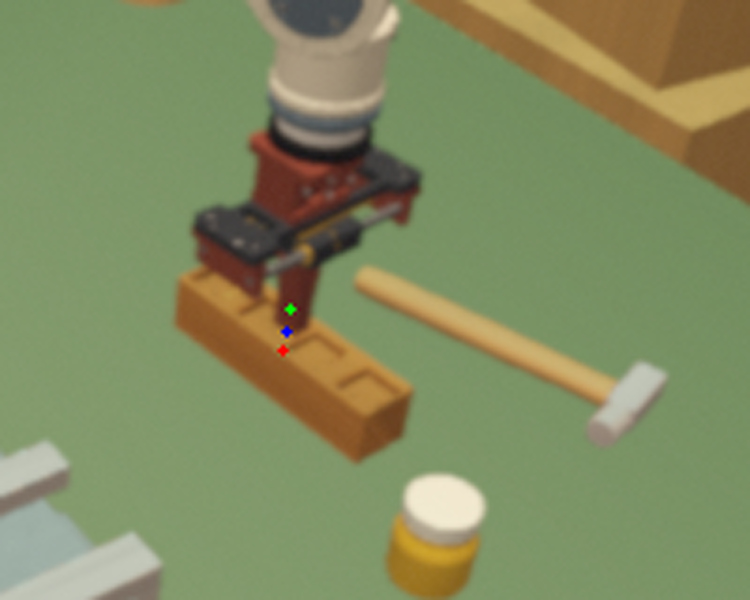

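Run:
```python
from h import *
im=cam("wrist");H=np.array(im["hand_eye"]);K=np.array(im["camera_matrix"]);print(K[0,0],K[0,2],K[1,2],im["k1"])
im["c2w"]=H
for z in(0,-10,-20,-30): print(z,[np.round(proj(im,[x,y,z])).tolist() for y in(44,) for x in(-10,10)],[np.round(proj(im,[x,0,z])).tolist() for x in(-10,10)])
p=cv2.imread("pics/w1.png")[215:345,340:480];q=im["pixels"][200:330,215:355]
cv2.imwrite("pics/w5.png",np.hstack([cv2.resize(x,(400,371),interpolation=2) for x in(p,q)]))
```

```text
377.43548817334613 282.29761630558636 207.97047832539795 0.009004100085789158
0 [[362.0, 261.0], [364.0, 225.0]] [[280.0, 261.0], [280.0, 225.0]]
-10 [[366.0, 269.0], [369.0, 231.0]] [[280.0, 268.0], [280.0, 231.0]]
-20 [[371.0, 277.0], [373.0, 237.0]] [[279.0, 277.0], [279.0, 237.0]]
-30 [[376.0, 286.0], [379.0, 245.0]] [[279.0, 286.0], [279.0, 245.0]]
```

View pics/w5.png

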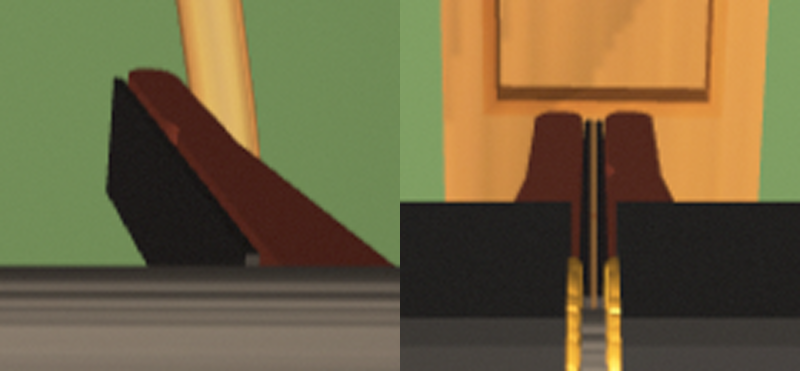

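The pad tips show about 26 mm behind the stated TCP: in the left crop they are at (381,242)–(377,281), where z≈-26 would fall. So the real tips are near z=55, above the block. I'll confirm with a gentle touch on the block's top.

>>> apply_moves(
  targets=[
    [-1,[0,0,0.04],[0,0,0]],
    [-1,[0,0,0.02],[0,0,0]],
    [-1,[0,0,0],[0,0,0]],
  ],
)

```text
t: 6.25
ee_pos: [502.3, 314.3, 25.7]
orientation: [0.162, -3.137, 0.0]
ft_force: [0.8, 0.6, 0.3]
width: 0.1
grasp_force: 0.0
```

>>> apply_moves(
  targets=[
    [-1,[0,0,0.02],[0,0,0]],
    [-1,[0,0,0],[0,0,0]],
  ],
)

```text
t: 6.5
ee_pos: [502.4, 314.3, 24.8]
orientation: [0.162, -3.137, 0.0]
ft_force: [0.2, 0.2, 0.3]
width: 0.3
grasp_force: 0.0
```

>>> apply_moves(
  targets=[
    [-1,[0,0,0.02],[0,0,0]],
    [-1,[0,0,0],[0,0,0]],
  ],
)

```text
t: 6.75
ee_pos: [502.5, 314.4, 24.6]
orientation: [-0.162, 3.137, 0.0]
ft_force: [-2.5, -0.9, 5.8]
width: 0.2
grasp_force: 3.5
```

Contact comes at a reported z of 24.6, so the real fingertips sit 25.4 mm behind the reported TCP. I'll correct for that from here on.

>>> apply_moves(
  targets=[
    [-1,[0,0,-0.12],[0,0,0]],
    [1,[0,0,0],[0,0,0]],
    [1,[0,0,0],[0,0,0]],
    [1,[0,0,0],[0,0,0]],
    [1,[0,0,0],[0,0,0]],
    [1,[0,0,0],[0,0,0]],
    [1,[0,0,0],[0,0,0]],
    [1,[0,0,0],[0,0,0]],
  ],
)

```text
t: 7.75
ee_pos: [502.4, 314.4, 29.9]
orientation: [0.162, -3.137, 0.0]
ft_force: [-0.1, -0.7, 0.1]
width: 66.8
grasp_force: 0.0
```

>>> apply_moves(
  targets=[
    [1,[0,0,0],[0,0,0]],
    [1,[0,0,0],[0,0,0]],
    [1,[0,0,0.2],[0,0,0]],
    [1,[0,0,0.2],[0,0,0]],
    [1,[0,0,0.14],[0,0,0]],
    [1,[0,0,0],[0,0,0]],
  ],
)

```text
t: 8.5
ee_pos: [501.8, 314.0, 1.9]
orientation: [0.161, -3.136, 0.001]
ft_force: [-0.9, -0.2, 0.2]
width: 87.9
grasp_force: 0.0
```

>>> apply_moves(
  targets=[
    [-1,[0,0,0],[0,0,0]],
    [-1,[0,0,0],[0,0,0]],
    [-1,[0,0,0],[0,0,0]],
    [-1,[0,0,0],[0,0,0]],
    [-1,[0,0,0],[0,0,0]],
    [-1,[0,0,0],[0,0,0]],
    [-1,[0,0,0],[0,0,0]],
  ],
)

```text
t: 9.38
ee_pos: [502.6, 314.6, 3.1]
orientation: [-0.161, 3.137, 0.001]
ft_force: [-1.2, 2.9, 2.2]
width: 51.8
grasp_force: 29.9
```

```bash
sed -i 's/^def to(pos,psi,tilt=0):/OFF=25.4\ndef to(pos,psi,tilt=0):/; s/T=Rt(psi,tilt);w=/T=Rt(psi,tilt);d=d+OFF*T[:,2];w=/' h.py
sed -i 's/"ypsi"/"TIP",np.round(o["ee_pos"]-OFF*M[:,2],1),"ypsi"/' h.py
python3 - <<'E'
from h import *
st()
im=cam("wrist")
for d in ctrl.pinpoint("block_hole1","wrist")[:4]: print(round(d["score"],2),np.round(d["xy"],1),np.round(at(im,d["xy"],50),1))
d=ctrl.masks_of("block","wrist")[0]
print(d["score"],d["bbox"])
E
```

```text
t 9.38 pos [502.6 314.6   3.1] TIP [502.6 314.6  28.5] ypsi 95.89 z [ 0.  0. -1.] F [-1.2  2.9  2.2] w 51.8 g 29.9 q [ 0.54  0.65  1.79  0.    0.7  -1.13]
0.97 [283.2 344.2] [530.9 319.4  50. ]
0.65 [280.9 213.2] [473.8 312.5  50. ]
0.62 [282.8  59.1] [418.1 307.4  50. ]
0.56 [209.1, 2.7, 361.2, 395.2]
```

Run:
```python
from h import *
im=cam("top")
for n,q in {"fixfar":[(372,106),(487,107)],"fixface":[(373,136.5),(487,137.5)],"jawface":[(370,194),(488,195)],"jawback":[(370,219),(488,220)]}.items():
    P=[at(im,(110+(u+.5)*350/800-.5,140+(v+.5)*180/411-.5),72) for u,v in q];print(n,np.round(P,1).tolist(),"mid",np.round((P[0]+P[1])/2,1),"len",np.linalg.norm(P[0]-P[1]).round(1),"ang",np.degrees(np.arctan2(P[0][0]-P[1][0],P[0][1]-P[1][1])).round(2))
# edge lines by gradient in the top image
g=cv2.GaussianBlur(cv2.cvtColor(im["pixels"],6),(3,3),0)
cv2.imwrite("pics/v6.png",cv2.resize(g[175:280,260:340],(600,788))[:600])
for c in("top","scene","top","scene"):
    im=cam(c)
    for n in("bed_mid","jaw","vise"):
        for d in ctrl.pinpoint(n,c)[:1]: print(c,n,round(d["score"],2),np.round(at(im,d["xy"],0 if n=="vise" else 50),1))
```

```text
fixfar [[667.9, 71.8, 72.0], [670.5, -68.7, 72.0]] mid [669.2   1.6  72. ] len 140.5 ang -1.04
fixface [[630.2, 69.5, 72.0], [632.7, -69.2, 72.0]] mid [6.314e+02 1.000e-01 7.200e+01] len 138.7 ang -1.03
jawface [[559.7, 71.1, 72.0], [562.3, -71.4, 72.0]] mid [ 5.61e+02 -1.00e-01  7.20e+01] len 142.5 ang -1.05
jawback [[529.4, 70.2, 72.0], [532.0, -71.8, 72.0]] mid [530.7  -0.8  72. ] len 142.1 ang -1.05
top bed_mid 0.98 [606.3   9.6  50. ]
top jaw 0.92 [552.4   4.4  50. ]
top vise 0.7 [535.2   0.    0. ]
scene bed_mid 0.58 [612.6   7.6  50. ]
scene jaw 0.79 [567.7   6.2  50. ]
scene vise 0.57 [553.1  -1.7   0. ]
top bed_mid 0.74 [606.4   6.5  50. ]
top jaw 0.86 [561.1   4.6  50. ]
top vise 0.82 [545.   -4.7   0. ]
scene bed_mid 0.59 [601.3   5.5  50. ]
scene jaw 0.95 [557.1  15.8  50. ]
scene vise 0.76 [550.9   7.2   0. ]
```

>>> apply_moves(
  targets=[
    [-1,[0,0,-0.1],[0,0,0]],
    [-1,[0,0,-0.3],[0,0,0]],
    [-1,[0,0,-0.6],[0,0,0]],
    [-1,[0,0,-0.8],[0,0,0]],
    [-1,[0,0,-0.8],[0,0,0]],
    [-1,[0,0,-0.6],[0,0,0]],
    [-1,[0,0,-0.3],[0,0,0]],
    [-1,[0,0,0],[0,0,0]],
  ],
)

```text
t: 11.38
ee_pos: [502.7, 314.4, 178.7]
orientation: [-0.161, 3.136, 0.001]
ft_force: [-0.1, -0.1, -5.0]
width: 51.7
grasp_force: 29.9
```

Run:
```python
from h import *
st();to([606,9,190],0);to([606,9,190],180)
```

```text
t 11.38 pos [502.7 314.4 178.7] TIP [502.7 314.3 204.1] ypsi 95.89 z [ 0.001  0.001 -1.   ] F [-0.1 -0.1 -5. ] w 51.7 g 29.9 q [ 0.54  0.4   1.72 -0.    1.02 -1.13]
shift-first [-1.428 -6.287  0.28 ] turn [1.000e-03 0.000e+00 1.065e+00] shift-after-turn [-6.107  2.066  0.281]
shift-first [-1.428 -6.287  0.28 ] turn [-0.     0.001 -0.935] shift-after-turn [ 6.107 -2.066  0.281]
```

>>> apply_moves(
  targets=[
    [-1,[0,0,0],[0,0,0.1]],
    [-1,[0,0,0],[0,0,0.11]],
    [-1,[0,0,0],[0,0,0.11]],
    [-1,[0,0,0],[0,0,0.11]],
    [-1,[0,0,0],[0,0,0.11]],
    [-1,[0,0,0],[0,0,0.11]],
    [-1,[0,0,0],[0,0,0.11]],
    [-1,[0,0,0],[0,0,0.11]],
  ],
)

```text
t: 12.38
ee_pos: [501.3, 313.6, 175.7]
orientation: [-1.862, -2.529, 0.005]
ft_force: [-0.5, -0.0, -4.8]
width: 51.9
grasp_force: 29.9
```

>>> apply_moves(
  targets=[
    [-1,[0,0,0],[0,0,0.11]],
    [-1,[0,0,0],[0,0,0.074]],
    [-1,[-0.6,0.2,0],[0,0,0]],
    [-1,[-0.8,0.3,0],[0,0,0]],
    [-1,[-0.9,0.3,0],[0,0,0]],
    [-1,[-0.9,0.3,0],[0,0,0]],
    [-1,[-0.9,0.3,0],[0,0,0]],
    [-1,[-0.8,0.25,0],[0,0,0]],
  ],
)

```text
t: 13.38
ee_pos: [588.5, 69.0, 175.8]
orientation: [-2.2, -2.24, 0.004]
ft_force: [0.5, 0.6, -5.1]
width: 51.5
grasp_force: 29.9
```

>>> apply_moves(
  targets=[
    [-1,[-0.7,0.2,0],[0,0,0]],
    [-1,[-0.5,0.1,0],[0,0,0]],
    [-1,[0,0,0],[0,0,0]],
    [-1,[0,0,0],[0,0,0]],
  ],
)

```text
t: 13.88
ee_pos: [604.4, 11.6, 176.6]
orientation: [-2.2, -2.24, 0.002]
ft_force: [0.2, 0.1, -4.2]
width: 51.7
grasp_force: 29.9
```

Run:
```python
from h import *
im=cam("wrist");save(im,"w7");st();to([603,0.7,80],1)
```

```text
t 13.93 pos [604.6  11.9 176.9] TIP [604.6  11.9 202.3] ypsi 1.06 z [-0.002  0.    -1.   ] F [-0.3  0.6 -5.3] w 52.0 g 29.9 q [-0.    0.42  1.69  0.    1.04 -0.02]
shift-first [-0.225 -0.031  2.446] turn [-0.001 -0.     0.001] shift-after-turn [-0.224 -0.036  2.446]
```

View pics/w7.png

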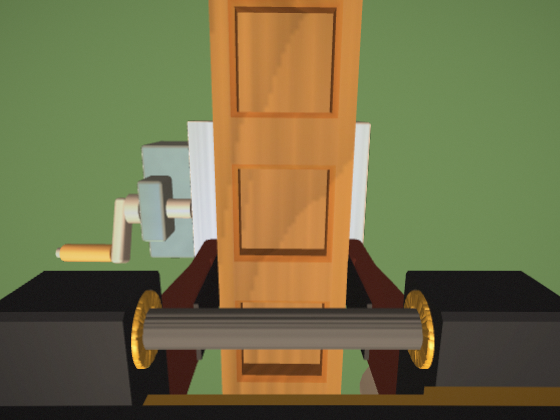

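Run:
```python
from h import *
im=cam("wrist");print("jaw+y",[np.round(at(im,p,72),1) for p in((189,121.5),(213,122),(357,123.5),(369,124),(194,241))])
print("handle",[np.round(at(im,p,66),1) for p in((60,253),(112,253))], "handle z if y-34")
print("bed ends",[np.round(at(im,p,50),1) for p in((150,142),(155,256))],"screw",np.round(at(im,(180,208),66),1))
print("block ridge/holes at z175+50", [np.round(at(im,p,202.3-28.5+50),1) for p in((285,62),(284,210))])
```

```text
jaw+y [array([532.6,  71.8,  72. ]), array([550.7,  71.8,  72. ]), array([659.7,  72.8,  72. ]), array([668.8,  72.6,  72. ]), array([532.7, -23.6,  72. ])]
handle [array([418.4, -38.5,  66. ]), array([462. , -37.7,  66. ])] handle z if y-34
bed ends [array([494.5,  54.1,  50. ]), array([492.2, -46.1,  50. ])] screw [520.9   2.6  66. ]
block ridge/holes at z175+50 [array([603.9,  97.1, 223.8]), array([604.6,  43.4, 223.8])]
```

The wrist view over the vise shows the block in hand, the +y jaw ends at row ~122 and the handle at (60–112, 253). Vise middle is at y≈0.5 to 2 and the fixed face at x≈634, so I'll lower the block now.

>>> apply_moves(
  targets=[
    [-1,[-0.23,-0.02,0.3],[0,0,0]],
    [-1,[0,0,0.5],[0,0,0]],
    [-1,[0,0,0.5],[0,0,0]],
    [-1,[0,0,0.4],[0,0,0]],
    [-1,[0,0,0.3],[0,0,0]],
    [-1,[0,0,0.24],[0,0,0]],
    [-1,[0,0,0.1],[0,0,0]],
    [-1,[0,0,0.0],[0,0,0]],
  ],
)

```text
t: 14.98
ee_pos: [604.7, -0.4, 60.9]
orientation: [2.201, 2.241, 0.0]
ft_force: [0.3, -0.3, -3.6]
width: 51.7
grasp_force: 29.9
```

>>> apply_moves(
  targets=[
    [-1,[0,0,0.06],[0,0,0]],
    [-1,[0,0,0.04],[0,0,0]],
    [-1,[0,0,0],[0,0,0]],
  ],
)

```text
t: 15.35
ee_pos: [604.6, -0.4, 55.9]
orientation: [2.201, 2.241, 0.0]
ft_force: [-0.2, -0.1, -3.6]
width: 52.3
grasp_force: 29.9
```

>>> apply_moves(
  targets=[
    [-1,[0.02,0,0.03],[0,0,0]],
    [-1,[0,0,0.02],[0,0,0]],
    [-1,[0,0,0],[0,0,0]],
  ],
)

```text
t: 15.72
ee_pos: [604.5, 0.7, 53.3]
orientation: [-2.201, -2.241, 0.0]
ft_force: [-0.5, 0.5, -5.2]
width: 51.9
grasp_force: 29.9
```

>>> apply_moves(
  targets=[
    [-1,[0,0,0.01],[0,0,0]],
    [-1,[0,0,0],[0,0,0]],
  ],
)

```text
t: 15.98
ee_pos: [604.6, 0.7, 53.1]
orientation: [2.201, 2.241, 0.0]
ft_force: [-0.8, 0.1, -0.4]
width: 51.7
grasp_force: 29.9
```

>>> apply_moves(
  targets=[
    [1,[0,0,0],[0,0,0]],
    [1,[0,0,0],[0,0,0]],
    [1,[0,0,0],[0,0,0]],
    [1,[0,0,0],[0,0,0]],
    [1,[0,0,-0.4],[0,0,0]],
    [1,[0,0,-0.8],[0,0,0]],
    [1,[-0.4,0,-0.8],[0,0,0]],
    [1,[-0.5,0,-0.8],[0,0,0]],
  ],
)

```text
t: 16.98
ee_pos: [605.6, -44.5, 195.7]
orientation: [2.199, 2.242, 0.001]
ft_force: [0.1, -0.6, -0.5]
width: 88.0
grasp_force: 0.0
```

>>> apply_moves(
  targets=[
    [1,[-0.3,0,-0.8],[0,0,0]],
    [1,[-0.3,0,-0.8],[0,0,0]],
    [1,[0,0,-0.4],[0,0,0]],
    [1,[0,0,0],[0,0,0]],
    [1,[0,0,0],[0,0,0]],
  ],
)

```text
t: 17.6
ee_pos: [605.3, -74.1, 292.5]
orientation: [-2.201, -2.241, 0.001]
ft_force: [0.0, -0.1, -0.4]
width: 87.7
grasp_force: 0.0
```

Run:
```python
from h import *
im=cam("wrist");save(im,"w8");st()
for d in ctrl.pinpoint("block_hole1","wrist")[:4]: print(round(d["score"],2),np.round(d["xy"],1),np.round(at(im,d["xy"],100),1))
for d in ctrl.pinpoint("bed_mid","wrist")[:1]+ctrl.pinpoint("handle_grip","wrist")[:1]: print(np.round(d["xy"],1),np.round(at(im,d["xy"],50),1),np.round(at(im,d["xy"],66),1))
```

```text
t 17.65 pos [605.2 -74.  291.9] TIP [605.2 -74.  317.3] ypsi 1.05 z [-0.002  0.    -1.   ] F [0.5 0.  0.3] w 87.6 g 0.0 q [-0.14  0.31  1.57  0.    1.26 -0.16]
0.92 [283.  133.8] [604.9 -26.7 100. ]
0.81 [283.3   5. ] [602.9  88.7 100. ]
0.65 [279.7  71.4] [600.6  31.5 100. ]
[139.9 137.5] [444.5 -36.7  50. ] [450.5 -35.6  66. ]
```

View pics/w8.png

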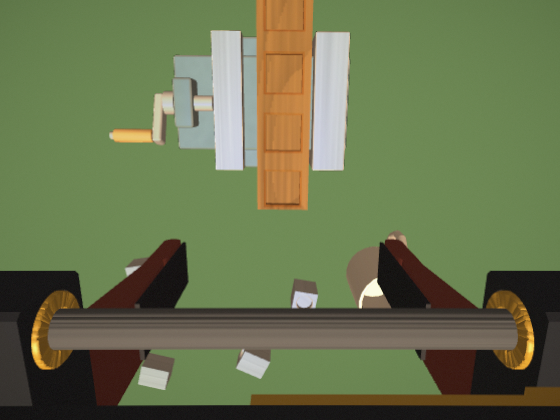

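The block lies on the bed between the jaws (columns 257–311, its -y end at row 209). The jaws span rows 31–170 and the handle is at (110–152, 136). Next I'll work out the centring.

Run:
```python
from h import *
im=cam("wrist")
for n,z,P in(("movjaw",72,[(212,31),(242,31),(217,170),(243,170)]),("fixjaw",72,[(315,32.5),(349,33),(312,170.5),(345,170.5)]),("block",100,[(257,209.5),(309,209.5)]),("holes",100,[(286,10.5),(285,75),(284,132.5),(283,187)]),("handle",66,[(110,136),(152,136)]),("armtop",66,[(160,95),(157,143)])):
    print(n,[np.round(at(im,p,z),1).tolist()[:2] for p in P])
```

```text
movjaw [[532.2, 70.8], [562.0, 71.4], [533.8, -68.2], [562.1, -67.6]]
fixjaw [[634.7, 71.4], [668.5, 71.6], [637.0, -66.7], [672.9, -66.0]]
block [[579.2, -104.4], [633.3, -103.3]]
holes [[605.3, 84.1], [605.6, 28.4], [605.7, -25.3], [605.8, -80.1]]
handle [[418.4, -34.5], [463.6, -33.6]]
armtop [[474.8, 9.0], [468.5, -41.0]]
```

The block is centred: its holes average y=1.8 and the jaw middle is 1.9. On to the handle, at about (445, -34, 66).

Run:
```python
from h import *
to([443,-34,150],-90)
```

```text
shift-first [ 0.86  -3.23   3.352] turn [-1.000e-03  1.000e-03  1.012e+00] shift-after-turn [-3.251 -0.802  3.346]
```

>>> apply_moves(
  targets=[
    [1,[0,0,0.2],[0,0,0.11]],
    [1,[0,0,0.3],[0,0,0.115]],
    [1,[0,0,0],[0,0,0.115]],
    [1,[0,0,0],[0,0,0.115]],
    [1,[0,0,0],[0,0,0.115]],
    [1,[0,0,0],[0,0,0.115]],
    [1,[0,0,0],[0,0,0.115]],
    [0.3,[0,0,0],[0,0,0.115]],
  ],
)

```text
t: 18.85
ee_pos: [605.8, -74.2, 267.2]
orientation: [-3.133, -0.229, 0.002]
ft_force: [-0.1, 0.4, -0.6]
width: 80.8
grasp_force: 0.0
```

>>> apply_moves(
  targets=[
    [0.3,[0,0,0],[0,0,0.098]],
    [0.3,[-0.6,-0.2,0],[0,0,0]],
    [0.3,[-0.8,-0.2,0.3],[0,0,0]],
    [0.3,[-0.8,-0.2,0.6],[0,0,0]],
    [0.3,[-0.7,-0.2,0.8],[0,0,0]],
    [0.3,[-0.35,0,0.7],[0,0,0]],
    [0.3,[0,0,0.4],[0,0,0]],
    [0.3,[0,0,0],[0,0,0]],
  ],
)

```text
t: 19.85
ee_pos: [442.3, -33.7, 126.6]
orientation: [-3.141, 0.003, 0.005]
ft_force: [0.1, -0.1, 0.6]
width: 56.9
grasp_force: 0.0
```

Run:
```python
from h import *
im=cam("wrist");st();to([443,-34,51],-90)
for d in ctrl.pinpoint("handle_grip","wrist")[:2]: print(d["score"],np.round(d["xy"],1),np.round(at(im,d["xy"],66),1))
for d in ctrl.masks_of("handle_grip","wrist")[:1]: 
    b=d["bbox"];print(b,d["score"]);m=d["region"];print([np.round(at(im,p,66),1) for p in((b[0],b[1]),(b[2],b[3]))])
    ys,xs=np.nonzero(m);print(xs.mean(),ys.mean())
cv2.imwrite("pics/w9.png",im["pixels"])
```

```text
t 19.9 pos [443.4 -33.9 127.6] TIP [443.4 -33.9 153. ] ypsi -90.13 z [-0.001  0.    -1.   ] F [0.3 0.5 0.5] w 56.9 g 0.0 q [-0.1   0.27  2.07 -0.    0.81  1.47]
shift-first [-5.00e-03  2.00e-03  2.04e+00] turn [-0.     0.001 -0.001] shift-after-turn [-8.00e-03  2.00e-03  2.04e+00]
0.49 [226.2  26.5] [558.8   1.2  66. ]
[272.5, 177.1, 293.9, 239.3] 0.67
[array([466.8, -26. ,  66. ]), array([423.1, -40.5,  66. ])]
281.6059040590406 207.17564575645756
```

View pics/w9.png

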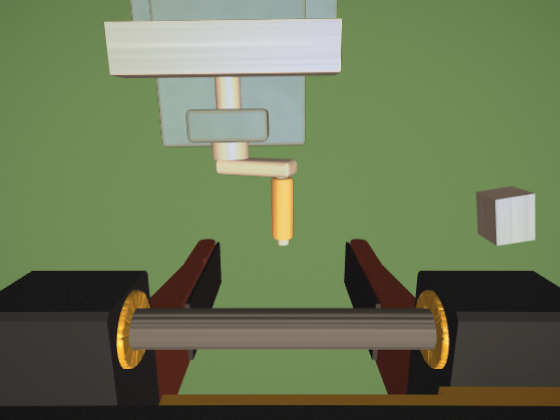

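The handle sleeve shows at (272–294, 177–239), centred between the fingers. I'll go down and pinch it.

>>> apply_moves(
  targets=[
    [0.3,[0.05,0,0.5],[0,0,0]],
    [0.3,[0,0,0.6],[0,0,0]],
    [0.3,[0,0,0.5],[0,0,0]],
    [0.3,[0,0,0.3],[0,0,0]],
    [0.3,[0,0,0.12],[0,0,0]],
    [-1,[0,0,0],[0,0,0]],
    [-1,[0,0,0],[0,0,0]],
    [-1,[0,0,0],[0,0,0]],
  ],
)

```text
t: 21.0
ee_pos: [446.6, -34.0, 27.5]
orientation: [3.141, -0.004, 0.002]
ft_force: [0.9, -0.4, 0.1]
width: 30.7
grasp_force: 0.0
```

>>> apply_moves(
  targets=[
    [-1,[0,0,0],[0,0,0]],
    [-1,[0,0,0],[0,0,0]],
    [-1,[0,0,0],[0,0,0]],
    [-1,[0,0,0],[0,0,0]],
  ],
)

```text
t: 21.5
ee_pos: [446.1, -33.8, 26.9]
orientation: [-3.141, 0.004, -0.0]
ft_force: [0.4, 1.9, 0.3]
width: 13.1
grasp_force: 30.0
```

Run:
```python
from h import *
st()
for d in (11.25,22.5,30):
    d=np.radians(d)
# circle offsets: y=-36 sin, z=36 cos ; tool psi=-90: y_tool=-y, x_tool=+x, z_tool=-z
for s in (30,):
    th=np.radians(np.arange(90,451,s));yt=36*np.sin(th)/50;zt=-36*np.cos(th)/50
    print(np.round(np.c_[np.diff(yt),np.diff(zt)],3).tolist())
```

```text
t 21.5 pos [446.1 -33.8  26.9] TIP [446.1 -33.8  52.3] ypsi -90.14 z [ 0.  0. -1.] F [0.4 1.9 0.3] w 13.1 g 30.0 q [-0.1   0.47  2.11  0.    0.56  1.47]
[[-0.096, 0.36], [-0.264, 0.264], [-0.36, 0.096], [-0.36, -0.096], [-0.264, -0.264], [-0.096, -0.36], [0.096, -0.36], [0.264, -0.264], [0.36, -0.096], [0.36, 0.096], [0.264, 0.264], [0.096, 0.36]]
```

>>> apply_moves(
  targets=[
    [-1,[0,-0.096,0.36],[0,0,0]],
    [-1,[0,-0.264,0.264],[0,0,0]],
    [-1,[0,-0.36,0.096],[0,0,0]],
    [-1,[0,0,0],[0,0,0]],
  ],
)

```text
t: 22.0
ee_pos: [444.9, 2.4, -10.2]
orientation: [-3.142, 0.002, 0.004]
ft_force: [2.2, 2.6, -18.0]
width: 13.3
grasp_force: 30.0
```

Run:
```python
from h import *
st()
```

```text
t 22.0 pos [444.9   2.4 -10.2] TIP [444.9   2.4  15.2] ypsi -90.08 z [-0.003  0.    -1.   ] F [  2.2   2.6 -18. ] w 13.3 g 30.0 q [-0.02  0.55  2.12  0.    0.47  1.55]
```

>>> apply_moves(
  targets=[
    [-1,[0,0,0.03],[0,0,0]],
    [-1,[0,0,0],[0,0,0]],
  ],
)

```text
t: 22.25
ee_pos: [445.2, 1.9, -10.6]
orientation: [-3.142, 0.004, 0.003]
ft_force: [-2.4, 2.3, -8.0]
width: 13.1
grasp_force: 30.0
```

>>> apply_moves(
  targets=[
    [-1,[0,0,0.015],[0,0,0]],
    [-1,[0,-0.36,-0.096],[0,0,0]],
    [-1,[0,-0.264,-0.264],[0,0,0]],
    [-1,[0,-0.096,-0.36],[0,0,0]],
    [-1,[0,0,0],[0,0,0]],
  ],
)

```text
t: 22.88
ee_pos: [445.2, 36.4, 25.8]
orientation: [3.139, -0.001, -0.002]
ft_force: [-5.1, -12.0, 0.8]
width: 13.1
grasp_force: 30.0
```

>>> apply_moves(
  targets=[
    [-1,[0,0.13,-0.36],[0,0,0]],
    [-1,[0,0.264,-0.264],[0,0,0]],
    [-1,[0,0.36,-0.096],[0,0,0]],
    [-1,[0,0,0],[0,0,0]],
  ],
)

```text
t: 23.38
ee_pos: [445.3, -0.7, 61.0]
orientation: [3.141, -0.006, -0.001]
ft_force: [-5.5, -2.0, 3.7]
width: 13.0
grasp_force: 30.0
```

>>> apply_moves(
  targets=[
    [-1,[0,0.36,0.096],[0,0,0]],
    [-1,[0,0.264,0.264],[0,0,0]],
    [-1,[0,0.096,0.36],[0,0,0]],
    [-1,[0,0,0],[0,0,0]],
  ],
)

```text
t: 23.88
ee_pos: [445.6, -35.9, 24.0]
orientation: [3.141, -0.004, -0.002]
ft_force: [-4.3, -4.6, -3.6]
width: 13.2
grasp_force: 30.0
```

>>> apply_moves(
  targets=[
    [-1,[-0.01,-0.096,0.36],[0,0,0]],
    [-1,[0,-0.264,0.264],[0,0,0]],
    [-1,[0,-0.36,0.096],[0,0,0]],
    [-1,[0,-0.36,-0.096],[0,0,0]],
    [-1,[0,-0.264,-0.264],[0,0,0]],
    [-1,[0,-0.096,-0.36],[0,0,0]],
    [-1,[0,0.096,-0.36],[0,0,0]],
    [-1,[0,0.264,-0.264],[0,0,0]],
  ],
)

```text
t: 24.88
ee_pos: [445.3, 18.8, 56.6]
orientation: [3.141, -0.001, -0.0]
ft_force: [1.0, -9.5, -20.4]
width: 13.5
grasp_force: 30.0
```

>>> apply_moves(
  targets=[
    [-1,[0,0.36,-0.096],[0,0,0]],
    [-1,[0,0.36,0.096],[0,0,0]],
    [-1,[0,0.264,0.264],[0,0,0]],
    [-1,[0,0.096,0.36],[0,0,0]],
    [-1,[0,0,0],[0,0,0]],
  ],
)

```text
t: 25.5
ee_pos: [445.7, -35.9, 24.2]
orientation: [3.141, -0.004, -0.0]
ft_force: [-2.4, -2.3, -3.1]
width: 13.7
grasp_force: 30.0
```

>>> apply_moves(
  targets=[
    [-1,[0,-0.096,0.36],[0,0,0]],
    [-1,[0,-0.264,0.264],[0,0,0]],
    [-1,[0,-0.36,0.096],[0,0,0]],
    [-1,[0,0,0],[0,0,0]],
  ],
)

```text
t: 26.0
ee_pos: [445.4, 1.5, -11.0]
orientation: [-3.141, 0.001, 0.001]
ft_force: [-5.0, 1.8, 1.0]
width: 13.4
grasp_force: 30.0
```

>>> apply_moves(
  targets=[
    [-1,[0,-0.36,-0.096],[0,0,0]],
    [-1,[0,-0.264,-0.264],[0,0,0]],
    [-1,[0,-0.096,-0.36],[0,0,0]],
    [-1,[0,0,0],[0,0,0]],
  ],
)

```text
t: 26.5
ee_pos: [445.1, 36.3, 26.0]
orientation: [3.141, -0.001, -0.001]
ft_force: [-5.5, -6.4, 1.3]
width: 13.3
grasp_force: 30.0
```

>>> apply_moves(
  targets=[
    [-1,[0,0.096,-0.36],[0,0,0]],
    [-1,[0,0.264,-0.264],[0,0,0]],
    [-1,[0,0,0],[0,0,0]],
  ],
)

```text
t: 26.88
ee_pos: [445.3, 17.6, 56.7]
orientation: [3.141, -0.004, -0.0]
ft_force: [-3.7, -3.1, -2.8]
width: 13.3
grasp_force: 30.0
```

Run:
```python
from h import *
th=np.radians(np.arange(1050,1141,10));print(np.round(np.c_[np.diff(36*np.sin(th)),np.diff(-36*np.cos(th))]/50,3).tolist())
```

```text
[[0.114, -0.053], [0.121, -0.032], [0.125, -0.011], [0.125, 0.011], [0.121, 0.032], [0.114, 0.053], [0.103, 0.072], [0.089, 0.089], [0.072, 0.103]]
```

>>> apply_moves(
  targets=[
    [-1,[0,0.114,-0.053],[0,0,0]],
    [-1,[0,0.121,-0.032],[0,0,0]],
    [-1,[0,0,0],[0,0,0]],
  ],
)

```text
t: 27.25
ee_pos: [445.3, 6.2, 60.5]
orientation: [3.141, -0.004, -0.001]
ft_force: [-5.9, -1.7, 0.7]
width: 13.2
grasp_force: 30.0
```

>>> apply_moves(
  targets=[
    [-1,[0,0.06,-0.006],[0,0,0]],
    [-1,[0,0,0],[0,0,0]],
  ],
)

```text
t: 27.5
ee_pos: [445.4, 3.5, 60.9]
orientation: [-3.142, 0.004, 0.001]
ft_force: [-4.4, 0.7, 3.0]
width: 13.4
grasp_force: 30.0
```

>>> apply_moves(
  targets=[
    [-1,[0,0.06,0],[0,0,0]],
    [-1,[0,0,0],[0,0,0]],
  ],
)

```text
t: 27.75
ee_pos: [445.4, 0.5, 61.0]
orientation: [-3.141, 0.004, 0.001]
ft_force: [-5.9, 0.3, 5.4]
width: 13.3
grasp_force: 30.0
```

>>> apply_moves(
  targets=[
    [-1,[0,0.04,0.002],[0,0,0]],
    [-1,[0,0,0],[0,0,0]],
  ],
)

```text
t: 28.0
ee_pos: [445.4, -1.4, 60.9]
orientation: [-3.141, 0.004, 0.001]
ft_force: [-6.8, 0.8, 4.8]
width: 13.1
grasp_force: 30.0
```

>>> apply_moves(
  targets=[
    [-1,[0,0.04,0.006],[0,0,0]],
    [-1,[0,0,0],[0,0,0]],
  ],
)

```text
t: 28.25
ee_pos: [445.4, -3.3, 60.7]
orientation: [-3.141, 0.004, 0.001]
ft_force: [-6.7, 0.8, 6.3]
width: 13.3
grasp_force: 30.0
```

>>> apply_moves(
  targets=[
    [-1,[0,0.04,0.006],[0,0,0]],
    [-1,[0,0,0],[0,0,0]],
  ],
)

```text
t: 28.5
ee_pos: [445.4, -5.2, 60.5]
orientation: [-3.141, 0.004, 0.001]
ft_force: [-7.8, 2.2, 7.8]
width: 13.3
grasp_force: 30.0
```

>>> apply_moves(
  targets=[
    [-1,[-0.02,0.06,0.026],[0,0,0]],
    [-1,[0,0,0],[0,0,0]],
  ],
)

```text
t: 28.75
ee_pos: [445.5, -8.3, 59.8]
orientation: [-3.141, 0.004, -0.003]
ft_force: [-7.2, 3.4, 12.7]
width: 13.0
grasp_force: 30.0
```

>>> apply_moves(
  targets=[
    [-1,[0,0.058,0.024],[0,0,0]],
    [-1,[0,0,0],[0,0,0]],
  ],
)

```text
t: 29.0
ee_pos: [445.4, -11.2, 58.8]
orientation: [-3.141, 0.004, -0.003]
ft_force: [-6.6, 1.9, 16.4]
width: 13.2
grasp_force: 30.0
```

>>> apply_moves(
  targets=[
    [-1,[0,0.055,0.028],[0,0,0]],
    [-1,[0,0,0],[0,0,0]],
  ],
)

```text
t: 29.25
ee_pos: [445.5, -14.1, 57.6]
orientation: [-3.142, 0.004, -0.003]
ft_force: [-9.4, 0.8, 20.2]
width: 13.2
grasp_force: 30.0
```

>>> apply_moves(
  targets=[
    [-1,[0,0.052,0.034],[0,0,0]],
    [-1,[0,0,0],[0,0,0]],
  ],
)

```text
t: 29.5
ee_pos: [445.5, -16.9, 56.1]
orientation: [3.141, -0.003, 0.003]
ft_force: [-9.9, -0.5, 24.6]
width: 13.3
grasp_force: 30.0
```

>>> apply_moves(
  targets=[
    [-1,[0.02,0.025,-0.04],[0,0,0]],
    [-1,[0,0,0],[0,0,0]],
  ],
)

```text
t: 29.75
ee_pos: [445.6, -16.9, 56.9]
orientation: [-3.14, 0.005, -0.0]
ft_force: [-6.7, 8.8, 4.8]
width: 13.1
grasp_force: 30.0
```

Run:
```python
from h import *
st()
im=cam("wrist");save(im,"w10")
```

```text
t 29.75 pos [445.6 -16.9  56.9] TIP [445.6 -16.9  82.3] ypsi -90.18 z [ 0.     0.002 -1.   ] F [-6.7  8.8  4.8] w 13.1 g 30.0 q [-0.07  0.41  2.11  0.    0.63  1.51]
```

View pics/w10.png

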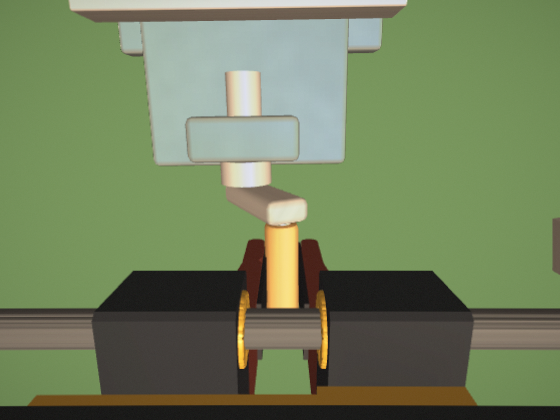

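The handle is now a little past the top and has stopped moving, with about 10 N along its path, so the jaw is against its stop. One small extra push, then release.

>>> apply_moves(
  targets=[
    [-1,[0,0.016,0.006],[0,0,0]],
    [-1,[0,0,0],[0,0,0]],
  ],
)

```text
t: 30.05
ee_pos: [445.6, -17.5, 56.6]
orientation: [-3.14, 0.005, -0.0]
ft_force: [-5.2, 11.4, 6.2]
width: 13.4
grasp_force: 30.0
```

>>> apply_moves(
  targets=[
    [0,[0,0,0],[0,0,0]],
    [0,[0,0,0],[0,0,0]],
    [0,[0,0,0],[0,0,0]],
    [0,[0,0,0],[0,0,0]],
    [0,[0,0,-0.3],[0,0,0]],
    [0,[0,0,-0.7],[0,0,0]],
    [0,[0,0,-0.9],[0,0,0]],
    [0,[0,0,-0.9],[0,0,0]],
  ],
)

```text
t: 31.05
ee_pos: [446.2, -19.0, 198.6]
orientation: [3.141, -0.004, 0.004]
ft_force: [0.9, -0.5, -0.6]
width: 44.0
grasp_force: 0.0
```

>>> apply_moves(
  targets=[
    [0,[0.15,0.7,-0.9],[0,0,0]],
    [0,[0.15,0.9,-0.9],[0,0,0]],
    [0,[0.15,0.9,-0.5],[0,0,0]],
    [0,[0.15,0.9,-0.3],[0,0,0]],
    [0,[0.15,0.9,0],[0,0,0]],
    [0,[0.15,0.8,0],[0,0,0]],
    [0,[0,0.4,0],[0,0,0]],
    [0,[0,0,0],[0,0,0]],
  ],
)

```text
t: 32.05
ee_pos: [489.4, -293.3, 325.1]
orientation: [3.142, -0.006, 0.0]
ft_force: [0.5, 0.3, -0.2]
width: 43.8
grasp_force: 0.0
```

```bash
cat >> h.py <<'E'
def anvils(im):
    out=[]
    for d in ctrl.masks_of("anvil1","wrist"):
        if d["score"]<.3: continue
        m=d["region"].astype(np.uint8);c=max(cv2.findContours(m,0,2)[0],key=cv2.contourArea)
        (u,v),s,a=cv2.minAreaRect(c);out.append((round(d["score"],2),np.round(d["bbox"]).tolist(),np.round(at(im,(u,v),22),1).tolist()))
    return out
E
python3 - <<'E'
from h import *
im=cam("wrist");save(im,"w11");st()
for a in anvils(im): print(a)
E
```

```text
t 32.1 pos [ 489.4 -292.3  325. ] TIP [ 489.4 -292.3  350.4] ypsi -90.18 z [ 0.  0. -1.] F [-0.4 -0.1  0.1] w 43.9 g 0.0 q [-0.56  0.22  1.62  0.    1.31  1.01]
(0.8, [227.0, 27.0, 260.0, 60.0], [636.8, -244.1, 22.0])
(0.74, [209.0, 193.0, 242.0, 229.0], [428.0, -215.4, 22.0])
(0.68, [304.0, 81.0, 338.0, 117.0], [569.8, -343.0, 22.0])
```

View pics/w11.png

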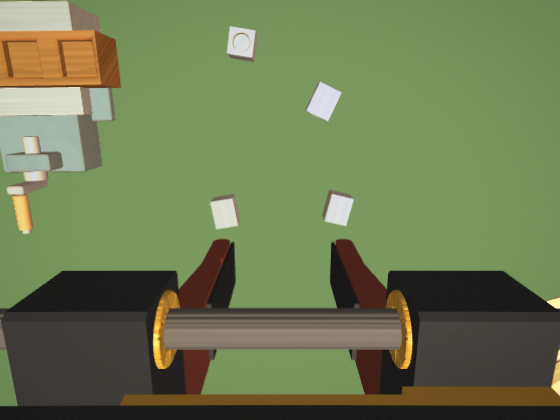

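The view shows the standing anvil with its dish at (241,43) and lying anvils at (324,101), (225,212) and (339,209). The block is still clamped. Now for the positions and yaws of the top faces.

```bash
cat >> h.py <<'E'
def faces(im,boxes,show=True):
    """top face of each anvil near the given pixels: (centre world, length, width, yaw of long side)"""
    hsv=cv2.cvtColor(im["pixels"],cv2.COLOR_BGR2HSV);out=[]
    for (u,v,z) in boxes:
        r=32;x0,y0=max(0,u-r),max(0,v-r)
        h=hsv[y0:v+r,x0:u+r];val=h[...,2].astype(int);g=(h[...,1]<70)
        if g.sum()<50: out.append(None);continue
        t,_=cv2.threshold(h[...,2][g].reshape(-1,1),0,255,cv2.THRESH_OTSU)
        m=(g&(val>t)).astype(np.uint8);m=cv2.morphologyEx(m,cv2.MORPH_CLOSE,np.ones((5,5)));m=cv2.morphologyEx(m,cv2.MORPH_OPEN,np.ones((3,3)))
        c=max(cv2.findContours(m,0,2)[0],key=cv2.contourArea)
        W=np.array([at(im,(p[0][0]+x0,p[0][1]+y0),z)[:2] for p in c],np.float32)
        (cx,cy),(a,b),ang=cv2.minAreaRect(W)
        if a<b: a,b,ang=b,a,ang+90
        ang=(ang+90)%180-90
        out.append((round(cx,1),round(cy,1),"LxW",round(a,1),round(b,1),"yaw",round(ang,1)))
    return out
E
python3 - <<'E'
from h import *
im=cam("wrist")
for r in faces(im,[(241,43,38),(324,101,30),(225,212,30),(339,209,30)]): print(r)
E
```

```text
(636.3, -244.0, 'LxW', 30.4, 29.8, 'yaw', 81.2)
(569.0, -343.2, 'LxW', 37.6, 29.4, 'yaw', -25.9)
(426.1, -214.3, 'LxW', 38.3, 30.1, 'yaw', 9.6)
(430.8, -366.5, 'LxW', 38.8, 30.3, 'yaw', -13.5)
```

Each face measures within 1 mm of 30x30 or 30x38, so these are good. I'll take the standing anvil first.

Run:
```python
from h import *
to([635.5,-244,100],-98.8)
```

```text
shift-first [ 2.917 -0.953  5.007] turn [-0.    -0.     0.097] shift-after-turn [ 2.739 -1.385  5.006]
```

>>> apply_moves(
  targets=[
    [0.2,[0,0,0.3],[0,0,0.097]],
    [0.2,[0.5,-0.28,0.7],[0,0,0]],
    [0.2,[0.6,-0.28,0.8],[0,0,0]],
    [0.2,[0.6,-0.28,0.8],[0,0,0]],
    [0.2,[0.6,-0.28,0.8],[0,0,0]],
    [0.2,[0.44,-0.26,0.8],[0,0,0]],
    [0.2,[0,0,0.8],[0,0,0]],
    [0.2,[0,0,0],[0,0,0]],
  ],
)

```text
t: 33.2
ee_pos: [633.4, -243.0, 71.6]
orientation: [-3.13, 0.24, 0.01]
ft_force: [0.4, 0.2, 1.3]
width: 52.8
grasp_force: 0.0
```

Run:
```python
from h import *
im=cam("wrist");st();to([635.5,-244,17],-98.8)
print(np.round(proj(im,[635.5,-244,38])))
u,v=map(int,proj(im,[635.5,-244,38])); print(faces(im,[(u,v,38)]))
```

```text
t 33.25 pos [ 635.  -244.1   74.1] TIP [ 635.  -244.1   99.5] ypsi -98.79 z [-0.003  0.001 -1.   ] F [ 0.6 -0.2  0.6] w 52.3 g 0.0 q [-0.38  0.65  1.57  0.    0.93  1.34]
shift-first [ 0.015 -0.003  1.649] turn [-0.     0.002  0.   ] shift-after-turn [ 0.01  -0.004  1.649]
[285. 220.]
[(635.7, -244.1, 'LxW', 30.5, 29.9, 'yaw', 81.3)]
```

>>> apply_moves(
  targets=[
    [0.2,[0.01,0,0.6],[0,0,0]],
    [0.2,[0,0,0.6],[0,0,0]],
    [0.2,[0,0,0.35],[0,0,0]],
    [0.2,[0,0,0.1],[0,0,0]],
    [-1,[0,0,0],[0,0,0]],
    [-1,[0,0,0],[0,0,0]],
    [-1,[0,0,0],[0,0,0]],
    [-1,[0,0,0],[0,0,0]],
  ],
)

```text
t: 34.25
ee_pos: [637.0, -245.9, -6.7]
orientation: [3.132, -0.243, 0.002]
ft_force: [-0.6, 0.7, 6.3]
width: 29.6
grasp_force: 30.0
```

>>> apply_moves(
  targets=[
    [-1,[0,0,0],[0,0,0]],
    [-1,[0,0,-0.1],[0,0,0]],
    [-1,[0,0,-0.5],[0,0,0]],
    [-1,[0,0,-0.9],[0,0,0]],
    [-1,[0,0,-0.9],[0,0,0]],
    [-1,[0,0,-0.9],[0,0,0]],
    [-1,[0,0,-0.5],[0,0,0]],
    [-1,[0,0,0],[0,0,0]],
  ],
)

```text
t: 35.25
ee_pos: [637.3, -246.1, 184.2]
orientation: [3.131, -0.243, 0.006]
ft_force: [-0.2, 0.2, -3.1]
width: 29.8
grasp_force: 30.0
```

Run:
```python
from h import *
st();to([575,-84,215],-90)
```

```text
t 35.25 pos [ 637.3 -246.1  184.2] TIP [ 637.2 -246.1  209.6] ypsi -98.87 z [ 0.004 -0.001 -1.   ] F [-0.2  0.2 -3.1] w 29.8 g 30.0 q [-0.39  0.52  1.5  -0.    1.11  1.34]
shift-first [-1.729 -3.012 -0.117] turn [ 0.001 -0.002 -0.099] shift-after-turn [-1.245 -3.243 -0.108]
```

>>> apply_moves(
  targets=[
    [-1,[0,0,-0.1],[0,0,-0.099]],
    [-1,[-0.2,-0.5,0],[0,0,0]],
    [-1,[-0.25,-0.7,0],[0,0,0]],
    [-1,[-0.25,-0.7,0],[0,0,0]],
    [-1,[-0.25,-0.7,0],[0,0,0]],
    [-1,[-0.25,-0.6,0],[0,0,0]],
    [-1,[0,0,0],[0,0,0]],
    [-1,[0,0,0],[0,0,0]],
  ],
)

```text
t: 36.25
ee_pos: [575.7, -86.0, 186.1]
orientation: [3.142, 0.002, -0.002]
ft_force: [-0.0, 0.7, -3.0]
width: 29.5
grasp_force: 30.0
```

Run:
```python
from h import *
im=cam("wrist");save(im,"w12");st()
for d in ctrl.pinpoint("block_hole1","wrist")[:5]: print(round(d["score"],2),np.round(d["xy"],1),np.round(at(im,d["xy"],100),1))
hsv=cv2.cvtColor(im["pixels"],cv2.COLOR_BGR2HSV);m=cv2.inRange(hsv,(5,110,90),(22,255,255));m[262:]=0
n,l,s,_=cv2.connectedComponentsWithStats(m);i=1+np.argmax(s[1:,4]);print(s[i])
for d in ctrl.masks_of("block","wrist")[:1]: print(d["bbox"],d["score"])
```

```text
t 36.3 pos [576.1 -86.3 186.3] TIP [576.1 -86.3 211.7] ypsi -89.97 z [-0.001 -0.    -1.   ] F [ 0.2  0.7 -1.9] w 29.7 g 30.0 q [-0.17  0.37  1.73 -0.    1.03  1.4 ]
0.94 [ 46.3 156.8] [610.5  85.6 100. ]
0.75 [278.6 160.5] [608.3 -82.  100. ]
0.64 [201.1 159.3] [609.  -25.8 100. ]
0.61 [120.3 158.5] [609.4  32.6 100. ]
0.55 [181.8 178.1] [595.2 -10.9 100. ]
[    8   119   301    76 21337]
[7.2, 122.5, 309.2, 196.3] 0.87
```

View pics/w12.png

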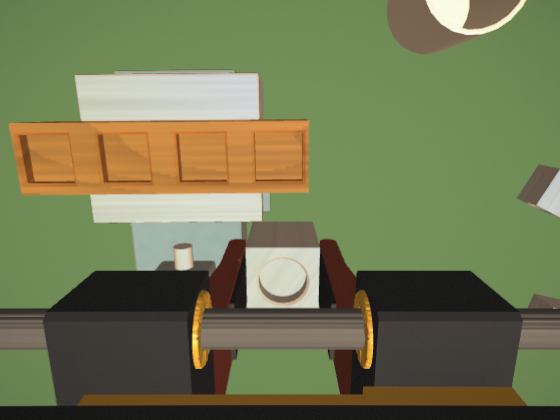

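The view shows the block clamped between the jaws with pockets at (46,157), (121,158), (201,159) and (279,160). The held anvil is upright with its dish at (283,281). I'll use this view to get the camera-to-hand bias.

Run:
```python
from h import *
im=cam("wrist");st()
z=211.7-18.7+38
g=cv2.medianBlur(cv2.cvtColor(im["pixels"],6),3)
print(np.round(at(im,(282.5,281),z),1),[np.round(at(im,p,z),1) for p in((247,246.5),(318,246.5),(248,306),(317,306))])
print("block edges",[np.round(at(im,p,100),1) for p in((12,123),(309,121),(20,195),(309,193.5))])
to([608.5,-83,118],-90)
```

```text
t 36.45 pos [576.3 -86.5 186.8] TIP [576.3 -86.5 212.2] ypsi -90.01 z [-0. -0. -1.] F [ 0.2 -0.4 -2.2] w 29.7 g 30.0 q [-0.17  0.37  1.73 -0.    1.03  1.4 ]
[575.3 -85.4 231. ] [array([590.4, -71. , 231. ]), array([590.4, -99.6, 231. ]), array([563.9, -70.9, 231. ]), array([563.9, -99.9, 231. ])]
block edges [array([635. , 105.7, 100. ]), array([ 636.8, -104.2,  100. ]), array([582.9, 109. , 100. ]), array([ 584.3, -105.2,  100. ])]
shift-first [ 0.645 -0.071  1.884] turn [ 0.  0. -0.] shift-after-turn [ 0.644 -0.071  1.884]
```

>>> apply_moves(
  targets=[
    [-1,[0.4,-0.066,0],[0,0,0]],
    [-1,[0.264,0,0.3],[0,0,0]],
    [-1,[0,0,0.5],[0,0,0]],
    [-1,[0,0,0.5],[0,0,0]],
    [-1,[0,0,0.4],[0,0,0]],
    [-1,[0,0,0.12],[0,0,0]],
    [-1,[0,0,0],[0,0,0]],
    [-1,[0,0,0],[0,0,0]],
  ],
)

```text
t: 37.45
ee_pos: [610.1, -82.6, 97.1]
orientation: [3.141, 0.001, 0.003]
ft_force: [0.4, -0.3, -3.1]
width: 29.5
grasp_force: 30.0
```

>>> apply_moves(
  targets=[
    [-1,[0,0,0.06],[0,0,0]],
    [-1,[0,0,0.06],[0,0,0]],
    [-1,[0,0,0],[0,0,0]],
  ],
)

```text
t: 37.83
ee_pos: [609.3, -82.4, 90.1]
orientation: [3.142, 0.001, 0.0]
ft_force: [0.9, 0.4, -2.2]
width: 30.0
grasp_force: 30.0
```

Run:
```python
from h import *
st()
```

```text
t 37.83 pos [609.3 -82.4  90.1] TIP [609.3 -82.4 115.5] ypsi -89.95 z [ 0. -0. -1.] F [ 0.9  0.4 -2.2] w 30.0 g 30.0 q [-0.15  0.54  1.72  0.    0.88  1.42]
```

>>> apply_moves(
  targets=[
    [-1,[0,0.01,0.06],[0,0,0]],
    [-1,[0,0,0.05],[0,0,0]],
    [-1,[0,0,0],[0,0,0]],
  ],
)

```text
t: 38.2
ee_pos: [609.3, -82.9, 84.4]
orientation: [-3.142, -0.001, 0.0]
ft_force: [0.6, -0.8, -2.9]
width: 29.7
grasp_force: 30.0
```

>>> apply_moves(
  targets=[
    [-1,[0,0,0.025],[0,0,0]],
    [-1,[0,0,0],[0,0,0]],
  ],
)

```text
t: 38.45
ee_pos: [609.3, -82.9, 83.4]
orientation: [-3.142, -0.001, 0.0]
ft_force: [0.0, 0.3, -4.1]
width: 29.6
grasp_force: 30.0
```

>>> apply_moves(
  targets=[
    [-1,[0,0,0.02],[0,0,0]],
    [-1,[0,0,0],[0,0,0]],
  ],
)

```text
t: 38.7
ee_pos: [609.4, -82.9, 83.2]
orientation: [3.142, 0.001, 0.0]
ft_force: [-1.5, 0.7, 4.1]
width: 30.0
grasp_force: 30.0
```

>>> apply_moves(
  targets=[
    [-1,[0,0,0.015],[0,0,0]],
    [-1,[0,0,0],[0,0,0]],
  ],
)

```text
t: 38.95
ee_pos: [609.4, -82.9, 83.2]
orientation: [3.142, 0.001, 0.001]
ft_force: [-4.6, 1.9, 11.4]
width: 29.7
grasp_force: 30.0
```

Seated: the force rises at tip z=108.6, as it should. I'll release, back off and look at the anvils again.

>>> apply_moves(
  targets=[
    [0.05,[0,0,-0.02],[0,0,0]],
    [0.05,[0,0,0],[0,0,0]],
    [0.05,[0,0,0],[0,0,0]],
    [0.05,[0,0,-0.3],[0,0,0]],
    [0.05,[0,0,-0.6],[0,0,0]],
    [0.05,[-0.3,0.4,-0.9],[0,0,0]],
    [0.05,[-0.5,0.8,-0.9],[0,0,0]],
    [0.05,[-0.5,0.8,-0.8],[0,0,0]],
  ],
)

```text
t: 39.95
ee_pos: [545.0, -182.1, 258.5]
orientation: [3.141, 0.003, 0.003]
ft_force: [0.2, -1.1, 0.2]
width: 46.2
grasp_force: 0.0
```

>>> apply_moves(
  targets=[
    [0.05,[-0.5,0.8,-0.6],[0,0,0]],
    [0.05,[-0.3,0.8,-0.4],[0,0,0]],
    [0.05,[-0.3,0.8,-0.3],[0,0,0]],
    [0.05,[0,0,0],[0,0,0]],
    [0.05,[0,0,0],[0,0,0]],
  ],
)

```text
t: 40.58
ee_pos: [490.4, -300.9, 321.0]
orientation: [-3.141, -0.001, -0.0]
ft_force: [-0.3, 0.9, -0.7]
width: 46.0
grasp_force: 0.0
```

```bash
cat > fk.py <<'E'
import numpy as np
from scipy.optimize import least_squares
from workcell import ctrl
D=np.array([(.424,1.631,625,196.9),(.3,1.66,583.5,259.8),(.61,1.79,592.6,28.8),(.65,1.79,592.9,3.1),(.42,1.69,604.7,176.9),(.31,1.57,609.7,291.9),(.27,2.07,444.7,127.6),(.47,2.11,447.4,26.9),(.22,1.62,570.1,325),(.65,1.57,680.3,74.1)])
def rz(p,q2,q3): return p[0]+p[1]*np.sin(q2)+p[2]*np.sin(q2+q3)+p[3]*np.cos(q2+q3), p[4]+p[1]*np.cos(q2)+p[2]*np.cos(q2+q3)-p[3]*np.sin(q2+q3)
f=lambda p:np.r_[rz(p,D[:,0],D[:,1])[0]-D[:,2],rz(p,D[:,0],D[:,1])[1]-D[:,3],p[3]*.02,p[0]*.02]
s=least_squares(f,[0,400,400,0,0]);P=s.x
def ik(r,z,tilt,Lt):
    """tip-frame ee target (reported TCP) r,z; tilt deg (back=+): P[4] holds -Lt for tool down"""
    t=np.radians(tilt);rw=r+Lt*np.sin(t);zw=z+Lt*np.cos(t)-Lt
    q=least_squares(lambda q:np.array(rz(P,*q))-[rw,zw],[.4,1.7]);return q.x[0],q.x[1],np.pi+t-q.x.sum(),q.cost
E
python3 - <<'E'
from h import *
from fk import *
print(np.round(P,1),np.abs(s.fun[:20]).max())
for Lt in(220,300):
  for (r,z,t,n) in((478,5,-45,"C pick"),(478,5,-30,"C"),(565,5,-45,"D"),(665,5,-45,"B"),(610,95,45,"place"),(610,95,60,"place")):
    print(Lt,n,t,np.round(ik(r,z,t,Lt),2))
im=cam("wrist");st()
bx=[(int(u),int(v),30) for u,v in (proj(im,p) for p in((569,-343.2,30),(426,-214,30),(431,-366.5,30)))];print(bx)
for r in faces(im,bx): print(r)
print([(a[0],a[2]) for a in anvils(im)])
E
```

```text
[ -2.3 560.6 486.7  75.  -21.1] 2.792835433307758
220 C pick -45 [ 0.63  2.37 -0.64  0.  ]
220 C -30 [ 0.54  2.28 -0.2   0.  ]
220 D -45 [ 0.64  2.19 -0.48  0.  ]
220 B -45 [ 0.7   1.98 -0.32  0.  ]
220 place 45 [0.81 1.35 1.76 0.  ]
220 place 60 [0.91 1.26 2.02 0.  ]
300 C pick -45 [ 0.73  2.48 -0.84  0.  ]
300 C -30 [ 0.55  2.36 -0.3   0.  ]
300 D -45 [ 0.7   2.3  -0.64  0.  ]
300 B -45 [ 0.72  2.09 -0.45  0.  ]
300 place 45 [0.92 1.19 1.82 0.  ]
300 place 60 [1.06 1.04 2.09 0.  ]
t 40.62 pos [ 490.5 -300.4  320.6] TIP [ 490.5 -300.4  346. ] ypsi -89.93 z [-0.     0.001 -1.   ] F [-0.2 -1.  -0.6] w 46.1 g 0.0 q [-0.57  0.23  1.61  0.    1.3   1.  ]
[(318, 102, 30), (217, 215, 30), (333, 211, 30)]
(569.0, -343.2, 'LxW', 37.8, 29.4, 'yaw', -25.5)
(426.0, -214.3, 'LxW', 38.8, 30.7, 'yaw', 9.4)
(430.7, -366.5, 'LxW', 38.8, 30.3, 'yaw', -13.6)
[(0.82, [570.8, -344.2, 22.0]), (0.81, [433.4, -366.3, 22.0]), (0.76, [428.1, -215.2, 22.0]), (0.62, [620.8, -31.2, 22.0])]
```

The anvils haven't moved. The arm model says q5 (at least 0.11) limits leaning forward near the bench. I'll pick with a slight forward lean and place leaning far back, 90° in total, and check which split works.

Run:
```python
from h import *
from fk import *
for Lt in(180,260):
  for (r,z,n) in((478,-20,"C"),(565,-20,"D"),(665,-20,"B")):
    print(Lt,n,[(t,np.round(ik(r,z,t,Lt)[:3],2).tolist()) for t in(0,-10,-15,-20)])
  print("place",[(t,np.round(ik(608-25*np.sin(np.radians(t)),112-25*np.cos(np.radians(t)),t,Lt)[:3],2).tolist()) for t in(70,75,80,90)])
to([426,-214,120],99.4)
```

```text
180 C [(0, [0.59, 2.05, 0.5]), (-10, [0.58, 2.12, 0.27]), (-15, [0.58, 2.15, 0.16]), (-20, [0.58, 2.18, 0.03])]
180 D [(0, [0.67, 1.86, 0.62]), (-10, [0.64, 1.93, 0.4]), (-15, [0.64, 1.96, 0.28]), (-20, [0.64, 1.99, 0.16])]
180 B [(0, [0.76, 1.62, 0.76]), (-10, [0.73, 1.7, 0.54]), (-15, [0.72, 1.73, 0.42]), (-20, [0.72, 1.77, 0.31])]
place [(70, [0.85, 1.39, 2.12]), (75, [0.88, 1.38, 2.19]), (80, [0.9, 1.37, 2.27]), (90, [0.94, 1.36, 2.41])]
260 C [(0, [0.59, 2.05, 0.5]), (-10, [0.57, 2.15, 0.25]), (-15, [0.57, 2.19, 0.12]), (-20, [0.58, 2.24, -0.02])]
260 D [(0, [0.67, 1.86, 0.62]), (-10, [0.63, 1.96, 0.37]), (-15, [0.63, 2.01, 0.25]), (-20, [0.63, 2.05, 0.11])]
260 B [(0, [0.76, 1.62, 0.76]), (-10, [0.72, 1.73, 0.51]), (-15, [0.71, 1.78, 0.39]), (-20, [0.7, 1.83, 0.26])]
place [(70, [1.02, 1.17, 2.18]), (75, [1.05, 1.15, 2.26]), (80, [1.08, 1.13, 2.33]), (90, [1.14, 1.1, 2.47])]
shift-first [-1.285 -1.723  4.519] turn [1.000e-03 1.000e-03 1.897e+00] shift-after-turn [0.993 1.912 4.517]
```

>>> apply_moves(
  targets=[
    [0.05,[0,0,0],[0,0,-0.11]],
    [0.05,[0,0,0],[0,0,-0.117]],
    [0.05,[0,0,0],[0,0,-0.117]],
    [0.05,[0,0,0],[0,0,-0.117]],
    [0.05,[0,0,0],[0,0,-0.117]],
    [0.05,[0,0,0],[0,0,-0.117]],
    [0.05,[0,0,0],[0,0,-0.117]],
    [0.05,[0,0,0],[0,0,-0.117]],
  ],
)

```text
t: 41.68
ee_pos: [490.8, -300.0, 320.2]
orientation: [-2.332, -2.104, 0.0]
ft_force: [0.4, 0.2, 0.6]
width: 46.3
grasp_force: 0.0
```

>>> apply_moves(
  targets=[
    [0.05,[0,0,0],[0,0,-0.117]],
    [0.05,[0,0,0.3],[0,0,-0.117]],
    [0.05,[0,0,0.6],[0,0,-0.117]],
    [0.05,[0,0,0.6],[0,0,-0.117]],
    [0.05,[0,0,0.6],[0,0,-0.117]],
    [0.05,[0,0,0.6],[0,0,-0.117]],
    [0.05,[0,0,0.4],[0,0,-0.117]],
    [0.05,[0,0,0.3],[0,0,-0.117]],
  ],
)

```text
t: 42.68
ee_pos: [490.4, -299.7, 149.3]
orientation: [-0.319, -3.123, -0.002]
ft_force: [0.4, -0.6, -1.3]
width: 46.1
grasp_force: 0.0
```

>>> apply_moves(
  targets=[
    [0.2,[0,0,0],[0,0,-0.117]],
    [0.2,[0,0,0],[0,0,-0.117]],
    [0.2,[0.25,0.5,0],[0,0,0]],
    [0.2,[0.35,0.7,0],[0,0,0]],
    [0.2,[0.4,0.7,0],[0,0,0]],
    [0.2,[0,0,0],[0,0,0]],
    [0.2,[0,0,0],[0,0,0]],
  ],
)

```text
t: 43.55
ee_pos: [427.4, -215.2, 151.1]
orientation: [-0.247, 3.131, -0.001]
ft_force: [0.4, 0.4, 0.3]
width: 53.0
grasp_force: 0.0
```

```bash
cat > look.py <<'E'
import sys
from h import *
im=cam("wrist");st()
P=[float(a) for a in sys.argv[1:]]
u,v=map(int,proj(im,P[:2]+[30]));print((u,v));f=faces(im,[(u,v,30)])[0];print(f)
E
python3 look.py 426 -214; python3 -c "
from h import *
to([421,-215,60],99.4,10)"
```

```text
t 43.6 pos [ 427.6 -215.6  151. ] TIP [ 427.5 -215.6  176.4] ypsi 99.0 z [ 0.001 -0.001 -1.   ] F [-0.4 -0.4  0.8] w 52.6 g 0.0 q [-0.49  0.28  1.98 -0.    0.88 -2.22]
(282, 192)
(424.6, -214.2, 'LxW', 40.9, 29.7, 'yaw', 9.1)
shift-first [0.042 0.035 2.321] turn [-0.001 -0.11  -0.004] shift-after-turn [0.442 0.033 2.279]
```

>>> apply_moves(
  targets=[
    [0.2,[0,0,0.3],[0,-0.055,-0.004]],
    [0.2,[0,0,0.3],[0,-0.056,0]],
    [0.2,[0,0,0.5],[0,0,0]],
    [0.2,[0.3,0.03,0.6],[0,0,0]],
    [0.2,[0.1,0,0.4],[0,0,0]],
    [0.2,[0,0,0],[0,0,0]],
    [0.2,[0,0,0],[0,0,0]],
  ],
)

```text
t: 44.48
ee_pos: [422.3, -214.9, 44.4]
orientation: [-0.24, 2.959, 0.017]
ft_force: [-0.9, 0.0, -0.4]
width: 52.8
grasp_force: 0.0
```

```bash
python3 -c "
from h import *
st();to([421.4,-214.8,6],99.2,10)"
```

```text
t 44.48 pos [ 422.3 -214.9   44.4] TIP [ 418.  -215.5   69.5] ypsi 99.26 z [ 0.17   0.025 -0.985] F [-0.9  0.  -0.4] w 52.8 g 0.0 q [-0.58  0.43  2.15  0.26  0.45 -2.54]
shift-first [0.149 0.007 1.262] turn [-0.001 -0.001  0.001] shift-after-turn [0.151 0.004 1.262]
```

q6 is at its limit with this lean, so for this anvil I'll grip with the tool straight down and place it with the tool level.

>>> apply_moves(
  targets=[
    [0.2,[0,0,0],[0,0.056,0]],
    [0.2,[0,0,0],[0,0.055,0]],
    [0.2,[0,0,0],[0,0,0]],
  ],
)

```text
t: 44.85
ee_pos: [424.1, -214.8, 45.2]
orientation: [-0.257, 3.13, -0.006]
ft_force: [-0.4, -0.0, -0.4]
width: 52.8
grasp_force: 0.0
```

```bash
python3 -c "
from h import *
st();to([421.4,-214.8,6],99.2,0)"
```

```text
t 44.85 pos [ 424.1 -214.8   45.2] TIP [ 424.  -214.7   70.6] ypsi 99.37 z [ 0.002 -0.004 -1.   ] F [-0.4 -0.  -0.4] w 52.8 g 0.0 q [-0.49  0.46  2.05 -0.    0.63 -2.22]
shift-first [0.055 0.013 1.292] turn [-0.003  0.001  0.002] shift-after-turn [0.053 0.008 1.292]
```

>>> apply_moves(
  targets=[
    [0.2,[0.054,0.01,0.4],[0,0,0.002]],
    [0.2,[0,0,0.5],[0,0,0]],
    [0.2,[0,0,0.3],[0,0,0]],
    [0.2,[0,0,0.09],[0,0,0]],
    [-1,[0,0,0],[0,0,0]],
    [-1,[0,0,0],[0,0,0]],
    [-1,[0,0,0],[0,0,0]],
    [-1,[0,0,0],[0,0,0]],
  ],
)

```text
t: 45.85
ee_pos: [419.1, -214.6, -19.9]
orientation: [0.248, -3.131, 0.004]
ft_force: [-0.7, 0.2, 6.2]
width: 30.0
grasp_force: 30.0
```

```bash
python3 -c "
from h import *
st()"
```

```text
t 45.85 pos [ 419.1 -214.6  -19.9] TIP [ 419.2 -214.5    5.5] ypsi 99.07 z [-0.001 -0.003 -1.   ] F [-0.7  0.2  6.2] w 30.0 g 30.0 q [-0.5   0.59  2.07 -0.01  0.48 -2.22]
```

>>> apply_moves(
  targets=[
    [-1,[0,0,-0.1],[0,0,0]],
    [-1,[0,0,-0.5],[0,0,0]],
    [-1,[0,0,-0.9],[0,0,0]],
    [-1,[0,0,-0.9],[0,0,0]],
    [-1,[0,0,-0.9],[0,0,0]],
    [-1,[0,0,-0.9],[0,0,0]],
    [-1,[0,0,-0.5],[0,0,0]],
    [-1,[0,0,0],[0,0,0]],
  ],
)

```text
t: 46.85
ee_pos: [419.7, -214.0, 216.1]
orientation: [-0.248, 3.131, -0.006]
ft_force: [-0.3, -0.1, -2.3]
width: 29.8
grasp_force: 30.0
```

```bash
python3 -c "
from h import *
st();to([600,28,250],90,0)"
```

```text
t 46.85 pos [ 419.7 -214.   216.1] TIP [ 419.7 -214.   241.5] ypsi 99.07 z [ 0.001 -0.004 -1.   ] F [-0.3 -0.1 -2.3] w 29.8 g 30.0 q [-0.49  0.17  1.94 -0.    1.03 -2.22]
shift-first [-4.324  4.211 -0.184] turn [-0.002  0.001  0.101] shift-after-turn [-3.605  4.841 -0.17 ]
```

>>> apply_moves(
  targets=[
    [-1,[0,0,-0.17],[0,0,0.101]],
    [-1,[-0.3,0.4,0],[0,0,0]],
    [-1,[-0.5,0.7,0],[0,0,0]],
    [-1,[-0.6,0.8,0],[0,0,0]],
    [-1,[-0.6,0.8,0],[0,0,0]],
    [-1,[-0.6,0.8,0],[0,0,0]],
    [-1,[-0.6,0.8,0],[0,0,0]],
    [-1,[-0.4,0.54,0],[0,0,0]],
  ],
)

```text
t: 47.85
ee_pos: [598.9, 30.2, 219.6]
orientation: [0.001, -3.136, 0.003]
ft_force: [-1.1, -0.4, -1.8]
width: 29.5
grasp_force: 30.0
```

>>> apply_moves(
  targets=[
    [-1,[0,0,0],[0,0.111,0]],
    [-1,[0,0,0],[0,0.111,0]],
    [-1,[0,0,0],[0,0.111,0]],
    [-1,[0,0,0],[0,0.111,0]],
    [-1,[0,0,0],[0,0.111,0]],
    [-1,[0,0,0],[0,0.111,0]],
    [-1,[0,0,0],[0,0.111,0]],
    [-1,[0,0,0],[0,0.111,0]],
  ],
)

```text
t: 48.85
ee_pos: [598.8, 28.2, 219.3]
orientation: [-0.002, -1.737, 0.001]
ft_force: [0.5, 0.5, -2.5]
width: 29.9
grasp_force: 30.0
```

>>> apply_moves(
  targets=[
    [-1,[0,0,0],[0,0.112,0]],
    [-1,[0,0,0],[0,0,0]],
    [-1,[0,0,0],[0,0,0]],
    [-1,[0,0,0],[0,0,0]],
  ],
)

```text
t: 49.35
ee_pos: [597.1, 28.2, 223.6]
orientation: [-0.002, -1.576, 0.001]
ft_force: [-0.2, 0.3, -1.7]
width: 29.5
grasp_force: 30.0
```

Run:
```python
from h import *
st();to([599.8,29.5,135],90,-90)
t=cam("top");w=cam("wrist")
for n,z in(("anvil1",150),):
    for d in ctrl.masks_of(n,"top"): print(round(d["score"],2),np.round(d["bbox"]))
cv2.imwrite("pics/m1.png",np.hstack([cv2.resize(t["pixels"][150:290,230:400],(400,330),interpolation=2),cv2.resize(w["pixels"],(400,330))]))
```

```text
t 49.35 pos [597.1  28.2 223.6] TIP [622.5  28.2 223.8] ypsi 89.97 z [-1.     0.    -0.005] F [-0.2  0.3 -1.7] w 29.5 g 30.0 q [ 0.02  1.22  0.8   0.04  2.69 -1.53]
shift-first [-1.77   0.03   0.464] turn [ 0.     0.003 -0.001] shift-after-turn [-1.773  0.027  0.455]
0.74 [409. 219. 425. 235.]
0.5 [418. 267. 433. 286.]
```

View pics/m1.png

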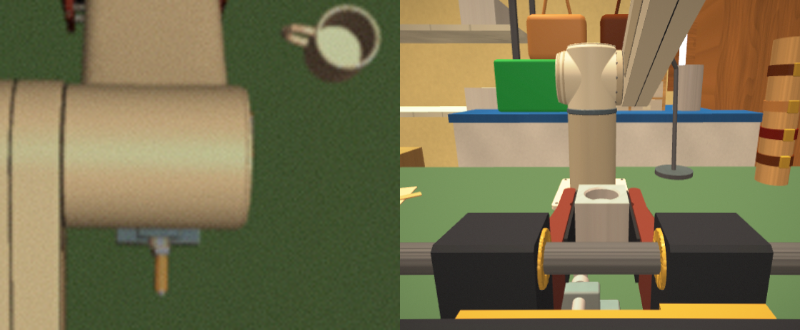

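The anvil in hand stands upright, dish up (right half 200,193). That was the last picture I may view, so from here I check by numbers only. Lowering into pocket 2.

>>> apply_moves(
  targets=[
    [-1,[0,0.03,0.3],[0,0,0]],
    [-1,[-0.3,0,0.155],[0,0.003,0]],
    [-1,[-0.5,0,0],[0,0,0]],
    [-1,[-0.5,0,0],[0,0,0]],
    [-1,[-0.3,0,0],[0,0,0]],
    [-1,[-0.16,0,0],[0,0,0]],
    [-1,[0,0,0],[0,0,0]],
    [-1,[0,0,0],[0,0,0]],
  ],
)

```text
t: 50.5
ee_pos: [573.8, 29.5, 133.8]
orientation: [-0.002, -1.568, 0.001]
ft_force: [0.1, -0.3, -1.7]
width: 29.9
grasp_force: 30.0
```

Run:
```python
from h import *
st();to([599.8,29.3,124],90,-90)
s=cam("scene")
for d in ctrl.masks_of("anvil1","scene"): print(round(d["score"],2),np.round(d["bbox"]))
# predicted dish centre / top corners in scene for held anvil and for A
o=ctrl.get_obs();p=o["ee_pos"]+np.array([25.4+9.5,0,13]);print("held top",np.round(p,1),[np.round(proj(s,p+np.array([a,b,0]))).tolist() for a in(-15,15) for b in(-15,15)])
print("A top",[np.round(proj(s,np.array([609,-82.5,128])+np.array([a,b,0]))).tolist() for a in(-15,15) for b in(-15,15)])
```

```text
t 50.5 pos [573.8  29.5 133.8] TIP [599.2  29.5 133.7] ypsi 89.97 z [-1.     0.001  0.003] F [ 0.1 -0.3 -1.7] w 29.9 g 30.0 q [ 0.02  1.31  0.84  0.04  2.57 -1.54]
shift-first [-0.196 -0.004 -0.012] turn [ 0.    -0.002 -0.001] shift-after-turn [-0.196 -0.004 -0.011]
0.84 [102. 254. 119. 273.]
0.79 [128. 289. 149. 310.]
0.69 [279. 204. 298. 226.]
0.68 [237. 228. 252. 248.]
held top [608.8  29.5 147. ] [[276.0, 208.0], [287.0, 203.0], [283.0, 215.0], [294.0, 211.0]]
A top [[235.0, 231.0], [246.0, 226.0], [241.0, 239.0], [252.0, 234.0]]
```

Run:
```python
from h import *
s=cam("scene");px=s["pixels"]
for d in ctrl.masks_of("anvil1","scene")+ctrl.masks_of("block","scene")[:1]:
    m=d["region"];ys,xs=np.nonzero(m);print(round(d["score"],2),np.round(d["bbox"],1),m.sum(),[ (int(y),int(xs[ys==y].min()),int(xs[ys==y].max())) for y in np.unique(ys)[::4]])
g=cv2.cvtColor(px,cv2.COLOR_BGR2HSV)
for y in(206,209,212,216,220): print(y,[f"{g[y,x,1]}/{g[y,x,2]}" for x in range(268,306,1)])
```

```text
0.84 [239.4 231.9 251.2 247.1] 269 [(229, 244, 246), (233, 236, 250), (237, 236, 252), (241, 236, 253), (245, 238, 251)]
0.67 [129.  288.5 146.3 309.7] 296 [(288, 142, 142), (292, 131, 144), (296, 130, 145), (300, 129, 145), (304, 130, 144), (308, 132, 138)]
0.64 [102.1 254.  119.4 275.6] 295 [(253, 112, 115), (257, 103, 117), (261, 103, 118), (265, 103, 118), (269, 104, 118), (273, 106, 113)]
0.62 [277.9 205.6 292.7 225. ] 132 [(205, 281, 285), (209, 277, 288), (213, 281, 289), (217, 285, 291), (221, 290, 291)]
0.98 [232.5 220.2 284.5 265. ] 1014 [(220, 274, 276), (224, 264, 280), (228, 254, 282), (232, 251, 285), (236, 253, 280), (240, 232, 272), (244, 233, 272), (248, 233, 269), (252, 234, 259), (256, 236, 256), (260, 239, 255), (264, 242, 247)]
206 ['75/149', '81/148', '76/148', '80/147', '75/146', '78/147', '80/147', '78/148', '78/148', '75/149', '67/152', '58/155', '46/162', '36/169', '31/175', '25/175', '26/170', '34/159', '55/148', '64/148', '65/152', '67/155', '64/156', '63/157', '64/159', '64/160', '65/160', '66/162', '63/161', '63/162', '64/164', '64/168', '62/172', '62/17
[... 905 characters left out ...]
8/107', '158/97', '159/104', '167/122', '165/141', '164/148', '138/146', '100/138', '68/132', '56/122', '52/117', '51/119', '54/118', '54/117', '58/123', '65/134', '65/148', '66/151', '64/151', '68/154', '65/156', '67/156', '63/157', '65/157', '65/160', '66/163', '64/164', '63/166', '63/169', '64/171']
220 ['17/183', '19/185', '24/179', '41/180', '64/180', '93/179', '117/176', '136/171', '157/156', '175/128', '164/104', '167/93', '166/95', '165/105', '169/128', '161/150', '162/154', '160/150', '145/141', '107/129', '65/117', '58/115', '54/114', '54/117', '56/118', '65/130', '65/142', '68/149', '68/150', '64/152', '66/154', '66/155', '65/156', '66/159', '63/161', '64/163', '65/165', '65/168']
```

Left-edge pixels of the held anvil and the seated one both agree with prediction to about 1 px, so I'll continue down.

>>> apply_moves(
  targets=[
    [-1,[-0.1,0,-0.01],[0,-0.002,0]],
    [-1,[-0.1,0,0],[0,0,0]],
    [-1,[0,0,0],[0,0,0]],
  ],
)

```text
t: 51.12
ee_pos: [573.6, 29.5, 122.4]
orientation: [-0.002, -1.568, 0.001]
ft_force: [0.3, 0.5, -2.9]
width: 29.6
grasp_force: 30.0
```

>>> apply_moves(
  targets=[
    [-1,[-0.06,0,0],[0,0,0]],
    [-1,[0,0,0],[0,0,0]],
  ],
)

```text
t: 51.38
ee_pos: [573.8, 29.5, 119.9]
orientation: [-0.002, -1.569, 0.001]
ft_force: [0.3, 0.6, -2.3]
width: 29.8
grasp_force: 30.0
```

>>> apply_moves(
  targets=[
    [-1,[-0.06,0,0],[0,0,0]],
    [-1,[0,0,0],[0,0,0]],
  ],
)

```text
t: 51.62
ee_pos: [573.8, 29.5, 116.9]
orientation: [-0.002, -1.569, 0.001]
ft_force: [0.3, -0.2, -1.9]
width: 30.0
grasp_force: 30.0
```

>>> apply_moves(
  targets=[
    [-1,[-0.03,0,0],[0,0,0]],
    [-1,[0,0,0],[0,0,0]],
  ],
)

```text
t: 51.88
ee_pos: [574.0, 29.5, 116.7]
orientation: [-0.002, -1.568, 0.001]
ft_force: [-2.1, -0.3, 4.5]
width: 30.0
grasp_force: 30.0
```

>>> apply_moves(
  targets=[
    [-1,[-0.02,0,0],[0,0,0]],
    [-1,[0,0,0],[0,0,0]],
  ],
)

```text
t: 52.12
ee_pos: [574.0, 29.4, 116.7]
orientation: [-0.002, -1.567, 0.001]
ft_force: [-4.6, 1.2, 8.2]
width: 29.7
grasp_force: 30.0
```

>>> apply_moves(
  targets=[
    [-1,[-0.02,0,0],[0,0,0]],
    [-1,[0,0,0],[0,0,0]],
  ],
)

```text
t: 52.38
ee_pos: [574.1, 29.4, 116.8]
orientation: [-0.002, -1.565, 0.001]
ft_force: [-6.9, 0.5, 12.7]
width: 30.0
grasp_force: 30.0
```

>>> apply_moves(
  targets=[
    [-1,[0.04,0,0],[0,0,0]],
    [0.05,[0,0,0],[0,0,0]],
    [0.05,[0,0,0],[0,0,0]],
    [0.05,[0,0,0],[0,0,0]],
    [0.05,[0.2,0,0],[0,0,0]],
    [0.05,[0.4,0,0],[0,0,0]],
    [0.05,[0.6,0,0],[0,0,0]],
    [0.05,[0.6,0,0],[0,0,0]],
  ],
)

```text
t: 53.38
ee_pos: [574.2, 29.6, 208.0]
orientation: [-0.002, -1.571, 0.001]
ft_force: [0.5, 0.9, 0.1]
width: 45.9
grasp_force: 0.0
```

>>> apply_moves(
  targets=[
    [0.05,[0.6,0,0],[0,-0.05,0]],
    [0.05,[0,0,0],[0,-0.115,0]],
    [0.05,[0,0,0],[0,-0.115,0]],
    [0.05,[0,0,0],[0,-0.115,0]],
    [0.05,[0,0,0],[0,-0.115,0]],
    [0.05,[0,0,0],[0,-0.115,0]],
    [0.05,[0,0,0],[0,-0.115,0]],
    [0.05,[0,0,0],[0,-0.115,0]],
  ],
)

```text
t: 54.38
ee_pos: [574.6, 29.7, 238.3]
orientation: [-0.001, -2.922, 0.003]
ft_force: [-0.3, 0.4, -0.1]
width: 46.1
grasp_force: 0.0
```

>>> apply_moves(
  targets=[
    [0.05,[0,0,0],[0,-0.115,0]],
    [0.05,[0,0,0],[0,-0.03,0]],
    [0.05,[0,0,0],[0,0,0]],
    [0.05,[0,0,0],[0,0,0]],
  ],
)

```text
t: 54.88
ee_pos: [574.6, 29.7, 236.5]
orientation: [-0.001, -3.141, 0.003]
ft_force: [0.7, 0.1, 0.1]
width: 46.1
grasp_force: 0.0
```

Run:
```python
from h import *
im=cam("wrist");st();to([560,28,215],90,0)
for n,p in(("A",(609,-82.5,128)),("C",(609,29,128))): print(n,np.round(proj(im,p)))
print([(round(d["score"],2),np.round(d["bbox"]),np.round(at(im,((d["bbox"][0]+d["bbox"][2])/2,(d["bbox"][1]+d["bbox"][3])/2),128))) for d in ctrl.masks_of("anvil1","wrist")])
```

```text
t 54.92 pos [574.7  29.7 236.1] TIP [574.7  29.7 261.5] ypsi 89.96 z [-0.001 -0.002 -1.   ] F [0.5 0.1 0.7] w 45.9 g 0.0 q [ 0.03  0.31  1.7  -0.    1.13 -1.54]
shift-first [ 0.293 -0.032  0.93 ] turn [-0.001 -0.001 -0.   ] shift-after-turn [ 0.294 -0.034  0.93 ]
A [145. 239.]
C [280. 239.]
[(0.78, array([125., 213., 176., 263.]), array([608., -78., 128.])), (0.58, array([267., 208., 301., 257.]), array([604.,  32., 128.]))]
```

Pocket 2 now holds its anvil. Its flat end was about 2 mm above the floor, well inside the straight walls, and it was released free. Next is the anvil near (431,-366).

Run:
```python
from h import *
to([428,-366,170],76.4,0)
```

```text
shift-first [ 2.925 -7.912  1.843] turn [-0.001 -0.001  0.151] shift-after-turn [ 0.991 -8.382  1.823]
```

>>> apply_moves(
  targets=[
    [0.05,[0,0,0],[0,0,0.075]],
    [0.05,[0,0,0],[0,0,0.076]],
    [0.05,[0.1,-0.6,0],[0,0,0]],
    [0.05,[0.1,-0.9,0],[0,0,0]],
    [0.05,[0.1,-0.95,0],[0,0,0]],
    [0.05,[0.1,-0.95,0],[0,0,0]],
    [0.05,[0.1,-0.95,0],[0,0,0]],
    [0.2,[0.1,-0.95,0],[0,0,0]],
  ],
)

```text
t: 55.98
ee_pos: [482.3, -222.4, 235.9]
orientation: [-0.372, -3.118, 0.003]
ft_force: [0.1, 0.0, -0.6]
width: 51.4
grasp_force: 0.0
```

>>> apply_moves(
  targets=[
    [0.2,[0.1,-0.95,0.4],[0,0,0]],
    [0.2,[0.1,-0.95,0.6],[0,0,0]],
    [0.2,[0.1,-0.8,0.6],[0,0,0]],
    [0.2,[0.1,-0.4,0.25],[0,0,0]],
    [0.2,[0,0,0],[0,0,0]],
    [0.2,[0,0,0],[0,0,0]],
  ],
)

```text
t: 56.72
ee_pos: [427.4, -366.4, 144.9]
orientation: [-0.372, -3.119, 0.004]
ft_force: [-0.2, 0.1, 0.5]
width: 52.8
grasp_force: 0.0
```

```bash
python3 look.py 430 -366.5
```

```text
t 56.77 pos [ 427.6 -366.3  145.2] TIP [ 427.6 -366.2  170.6] ypsi 76.44 z [-0.    -0.003 -1.   ] F [-0.2 -0.7 -0.9] w 52.4 g 0.0 q [-0.73  0.4   1.81 -0.    0.93 -2.06]
(281, 199)
(429.6, -365.3, 'LxW', 41.6, 29.5, 'yaw', -14.2)
```

```bash
python3 -c "
from h import *
to([427.2,-365.1,6],76.1,0)"
```

```text
shift-first [0.014 0.03  3.291] turn [-0.002  0.     0.004] shift-after-turn [0.012 0.021 3.292]
```

>>> apply_moves(
  targets=[
    [0.2,[0.014,0.025,0.5],[0,0,0.004]],
    [0.2,[0,0,0.8],[0,0,0]],
    [0.2,[0,0,0.8],[0,0,0]],
    [0.2,[0,0,0.7],[0,0,0]],
    [0.2,[0,0,0.4],[0,0,0]],
    [0.2,[0,0,0.09],[0,0,0]],
    [0.2,[0,0,0],[0,0,0]],
    [-1,[0,0,0],[0,0,0]],
  ],
)

```text
t: 57.78
ee_pos: [426.7, -366.5, -19.1]
orientation: [0.382, 3.118, -0.005]
ft_force: [-0.3, -1.1, 0.1]
width: 46.1
grasp_force: 0.0
```

>>> apply_moves(
  targets=[
    [-1,[0,0,0],[0,0,0]],
    [-1,[0,0,0],[0,0,0]],
    [-1,[0,0,0],[0,0,0]],
    [-1,[0,0,0],[0,0,0]],
  ],
)

```text
t: 58.28
ee_pos: [426.2, -366.2, -19.7]
orientation: [-0.382, -3.118, 0.004]
ft_force: [-0.6, 1.7, 6.9]
width: 29.9
grasp_force: 30.0
```

```bash
python3 -c "
from h import *
st()"
```

```text
t 58.27 pos [ 426.2 -366.2  -19.7] TIP [ 426.2 -366.1    5.7] ypsi 76.02 z [-0.001 -0.003 -1.   ] F [-0.6  1.7  6.9] w 29.9 g 30.0 q [-0.73  0.66  1.87 -0.    0.61 -2.05]
```

>>> apply_moves(
  targets=[
    [-1,[0,0,-0.1],[0,0,0]],
    [-1,[0,0,-0.5],[0,0,0]],
    [-1,[0,0,-0.9],[0,0,0]],
    [-1,[0,0,-0.9],[0,0,0]],
    [-1,[0,0,-0.9],[0,0,0]],
    [-1,[0,0,-0.9],[0,0,0]],
    [-1,[0,0,-0.5],[0,0,0]],
    [-1,[0,0,0],[0,0,0]],
  ],
)

```text
t: 59.28
ee_pos: [426.8, -366.0, 216.4]
orientation: [0.382, 3.116, -0.007]
ft_force: [-0.4, 0.4, -2.4]
width: 30.1
grasp_force: 30.0
```

```bash
python3 -c "
from h import *
st();to([600,-27,250],90,0)"
```

```text
t 59.27 pos [ 426.8 -366.   216.4] TIP [ 426.8 -365.9  241.8] ypsi 76.01 z [ 0.001 -0.004 -1.   ] F [-0.4  0.4 -2.4] w 30.1 g 30.0 q [-0.73  0.31  1.76 -0.    1.07 -2.05]
shift-first [-1.722  7.416 -0.19 ] turn [-0.003  0.001 -0.155] shift-after-turn [-3.463  6.781 -0.165]
```

>>> apply_moves(
  targets=[
    [-1,[0,0,-0.08],[0,0,-0.078]],
    [-1,[0,0,-0.08],[0,0,-0.077]],
    [-1,[-0.3,0.6,0],[0,0,0]],
    [-1,[-0.45,0.85,0],[0,0,0]],
    [-1,[-0.45,0.9,0],[0,0,0]],
    [-1,[-0.45,0.9,0],[0,0,0]],
    [-1,[-0.45,0.9,0],[0,0,0]],
    [-1,[-0.45,0.9,0],[0,0,0]],
  ],
)

```text
t: 60.28
ee_pos: [553.1, -111.1, 219.8]
orientation: [-0.001, -3.137, 0.002]
ft_force: [1.9, -0.6, -3.1]
width: 29.7
grasp_force: 30.0
```

>>> apply_moves(
  targets=[
    [-1,[-0.45,0.9,0],[0,0,0]],
    [-1,[-0.4,0.7,0],[0,0,0]],
    [-1,[0,0.13,0],[0,0.1,0]],
    [-1,[0,0,0],[0,0.111,0]],
    [-1,[0,0,0],[0,0.111,0]],
    [-1,[0,0,0],[0,0.111,0]],
    [-1,[0,0,0],[0,0.111,0]],
    [-1,[0,0,0],[0,0.111,0]],
  ],
)

```text
t: 61.28
ee_pos: [596.2, -26.4, 219.5]
orientation: [-0.002, -2.105, 0.002]
ft_force: [0.1, -0.4, -1.9]
width: 30.0
grasp_force: 30.0
```

>>> apply_moves(
  targets=[
    [-1,[0,0,0.2],[0,0.111,0]],
    [-1,[-0.3,0,0],[0,0.111,0]],
    [-1,[-0.3,0,0],[0,0.111,0]],
    [-1,[0,0,0],[0,0,0]],
    [-1,[0,0,0],[0,0,0]],
    [-1,[0,0,0],[0,0,0]],
  ],
)

```text
t: 62.02
ee_pos: [597.2, -26.6, 191.7]
orientation: [-0.002, -1.597, 0.001]
ft_force: [0.2, 0.6, -1.1]
width: 29.5
grasp_force: 30.0
```

```bash
python3 -c "
from h import *
st();to([599.8,-26.8,128],90,-90)"
```

```text
t 62.02 pos [597.2 -26.6 191.7] TIP [622.6 -26.6 192.4] ypsi 89.97 z [-1.     0.001 -0.027] F [ 0.2  0.6 -1.1] w 29.5 g 30.0 q [-0.04  1.25  0.79 -0.09  2.65 -1.65]
shift-first [-1.262 -0.002  0.489] turn [ 0.     0.017 -0.001] shift-after-turn [-1.274 -0.004  0.455]
```

>>> apply_moves(
  targets=[
    [-1,[0,0,0.3],[0,0.017,0]],
    [-1,[-0.3,0,0.155],[0,0,0]],
    [-1,[-0.4,0,0],[0,0,0]],
    [-1,[-0.35,0,0],[0,0,0]],
    [-1,[-0.2,0,0],[0,0,0]],
    [-1,[0,0,0],[0,0,0]],
    [-1,[0,0,0],[0,0,0]],
  ],
)

```text
t: 62.9
ee_pos: [572.8, -26.6, 124.6]
orientation: [-0.002, -1.562, 0.001]
ft_force: [-0.8, 0.4, -2.3]
width: 29.7
grasp_force: 30.0
```

```bash
python3 -c "
from h import *
st();to([599.8,-26.8,118],90,-90)"
```

```text
t 62.9 pos [572.8 -26.6 124.6] TIP [598.2 -26.6 124.4] ypsi 89.97 z [-1.     0.001  0.008] F [-0.8  0.4 -2.3] w 29.7 g 30.0 q [-0.04  1.32  0.83 -0.08  2.57 -1.63]
shift-first [-0.131 -0.003 -0.033] turn [ 0.    -0.005 -0.001] shift-after-turn [-0.131 -0.003 -0.032]
```

>>> apply_moves(
  targets=[
    [-1,[0,0,-0.033],[0,-0.005,0]],
    [-1,[-0.06,0,0],[0,0,0]],
    [-1,[-0.06,0,0],[0,0,0]],
    [-1,[0,0,0],[0,0,0]],
  ],
)

```text
t: 63.4
ee_pos: [574.2, -26.6, 118.7]
orientation: [-0.002, -1.569, 0.001]
ft_force: [-0.2, 0.1, -1.6]
width: 29.7
grasp_force: 30.0
```

>>> apply_moves(
  targets=[
    [-1,[-0.04,0,0],[0,0,0]],
    [-1,[0,0,0],[0,0,0]],
  ],
)

```text
t: 63.65
ee_pos: [574.2, -26.6, 116.9]
orientation: [-0.002, -1.569, 0.001]
ft_force: [-0.7, -0.1, -2.0]
width: 30.2
grasp_force: 30.0
```

>>> apply_moves(
  targets=[
    [-1,[-0.03,0,0],[0,0,0]],
    [-1,[0,0,0],[0,0,0]],
  ],
)

```text
t: 63.9
ee_pos: [574.3, -26.6, 115.5]
orientation: [-0.002, -1.569, 0.001]
ft_force: [0.1, 1.0, -2.3]
width: 29.7
grasp_force: 30.0
```

>>> apply_moves(
  targets=[
    [-1,[-0.03,0,0],[0,0,0]],
    [-1,[0,0,0],[0,0,0]],
  ],
)

```text
t: 64.15
ee_pos: [574.4, -26.6, 114.3]
orientation: [-0.002, -1.569, 0.001]
ft_force: [0.2, -0.4, -1.6]
width: 29.9
grasp_force: 30.0
```

>>> apply_moves(
  targets=[
    [-1,[-0.02,0,0],[0,0,0]],
    [-1,[0,0,0],[0,0,0]],
  ],
)

```text
t: 64.4
ee_pos: [574.4, -26.7, 114.3]
orientation: [-0.002, -1.568, 0.001]
ft_force: [-2.8, 0.5, 5.8]
width: 29.7
grasp_force: 30.0
```

It seats at 114.3 against an expected 113.9. I'll release it and go for the last one.

>>> apply_moves(
  targets=[
    [-1,[0.015,0,0],[0,0,0]],
    [-0.05,[0,0,0],[0,0,0]],
    [-0.05,[0,0,0],[0,0,0]],
    [-0.05,[0,0,0],[0,0,0]],
    [-0.05,[0.2,0,0],[0,0,0]],
    [-0.05,[0.4,0,0],[0,0,0]],
    [-0.05,[0.6,0,0],[0,0,0]],
    [-0.05,[0.6,0,0],[0,0,0]],
  ],
)

```text
t: 65.4
ee_pos: [574.6, -26.5, 206.3]
orientation: [-0.002, -1.571, 0.001]
ft_force: [0.4, 0.1, 0.5]
width: 42.0
grasp_force: 0.0
```

>>> apply_moves(
  targets=[
    [-0.05,[0.6,0,0],[0,-0.05,0]],
    [-0.05,[0,0,0],[0,-0.115,0]],
    [-0.05,[0,0,0],[0,-0.115,0]],
    [-0.05,[0,0,0],[0,-0.115,0]],
    [-0.05,[0,0,0],[0,-0.115,0]],
    [-0.05,[0,0,0],[0,-0.115,0]],
    [-0.05,[0,0,0],[0,-0.115,0]],
    [-0.05,[0,0,0],[0,-0.115,0]],
  ],
)

```text
t: 66.4
ee_pos: [575.0, -26.4, 236.6]
orientation: [-0.001, -2.922, 0.003]
ft_force: [-0.5, -0.6, -0.1]
width: 41.6
grasp_force: 0.0
```

>>> apply_moves(
  targets=[
    [-0.05,[0,0,0],[0,-0.115,0]],
    [-0.05,[0,0,0],[0,-0.03,0]],
    [-0.05,[0,0,0],[0,0,0.09]],
    [0.1,[0,0,0],[0,0,0.1]],
    [0.2,[0,0,0],[0,0,0.09]],
    [0.2,[0,0,0],[0,0,0]],
    [0.2,[0,0,0],[0,0,0]],
  ],
)

```text
t: 67.28
ee_pos: [574.4, -26.4, 234.7]
orientation: [0.682, 3.067, -0.003]
ft_force: [-0.1, 1.0, -0.1]
width: 52.7
grasp_force: 0.0
```

```bash
python3 -c "
from h import *
st();to([566,-342,170],64.5,0)"
```

```text
t 67.28 pos [574.4 -26.4 234.7] TIP [574.4 -26.4 260.1] ypsi 64.93 z [-0.    -0.002 -1.   ] F [-0.1  1.  -0.1] w 52.7 g 0.0 q [-0.07  0.31  1.71 -0.    1.13 -1.2 ]
shift-first [-2.521 -5.784  1.816] turn [-0.001  0.     0.005] shift-after-turn [-2.565 -5.769  1.803]
```

>>> apply_moves(
  targets=[
    [0.2,[-0.25,-0.6,0],[0,0,0.005]],
    [0.2,[-0.4,-0.9,0],[0,0,0]],
    [0.2,[-0.4,-0.9,0],[0,0,0]],
    [0.2,[-0.4,-0.9,0.2],[0,0,0]],
    [0.2,[-0.4,-0.9,0.5],[0,0,0]],
    [0.2,[-0.4,-0.9,0.6],[0,0,0]],
    [0.2,[-0.3,-0.68,0.5],[0,0,0]],
    [0.2,[0,0,0],[0,0,0]],
  ],
)

```text
t: 68.28
ee_pos: [562.5, -343.9, 142.3]
orientation: [-0.699, -3.058, 0.002]
ft_force: [0.3, 0.5, -0.6]
width: 52.7
grasp_force: 0.0
```

>>> apply_moves(
  targets=[
    [0.2,[0,0,0],[0,0,0]],
  ],
)

```text
t: 68.4
ee_pos: [564.4, -341.9, 145.0]
orientation: [-0.697, -3.063, 0.003]
ft_force: [0.2, 0.4, -0.0]
width: 53.0
grasp_force: 0.0
```

```bash
python3 look.py 569 -343; python3 -c "
from h import *
im=cam('wrist');print(anvils(im))"
```

```text
t 68.45 pos [ 564.8 -341.6  145.5] TIP [ 564.8 -341.5  170.9] ypsi 64.4 z [-0.    -0.002 -1.   ] F [0.1 0.7 1.2] w 52.3 g 0.0 q [-0.56  0.53  1.58 -0.    1.03 -1.68]
(282, 202)
(567.1, -342.0, 'LxW', 41.4, 29.3, 'yaw', -25.6)
[(0.79, [263.0, 171.0, 299.0, 220.0], [567.7, -342.2, 22.0])]
```

```bash
python3 -c "
from h import *
to([564.6,-340.9,6],64.4,0)"
```

```text
shift-first [0.016 0.012 3.304] turn [-0.002  0.001  0.   ] shift-after-turn [0.012 0.004 3.304]
```

>>> apply_moves(
  targets=[
    [0.2,[0.012,0.008,0.5],[0,0,0]],
    [0.2,[0,0,0.8],[0,0,0]],
    [0.2,[0,0,0.8],[0,0,0]],
    [0.2,[0,0,0.7],[0,0,0]],
    [0.2,[0,0,0.4],[0,0,0]],
    [0.2,[0,0,0.1],[0,0,0]],
    [0.2,[0,0,0],[0,0,0]],
    [-1,[0,0,0],[0,0,0]],
  ],
)

```text
t: 69.55
ee_pos: [564.7, -342.6, -19.0]
orientation: [0.698, 3.062, -0.005]
ft_force: [0.6, -0.1, -0.2]
width: 45.7
grasp_force: 0.0
```

>>> apply_moves(
  targets=[
    [-1,[0,0,0],[0,0,0]],
    [-1,[0,0,0],[0,0,0]],
    [-1,[0,0,0],[0,0,0]],
    [-1,[0,0,0],[0,0,0]],
  ],
)

```text
t: 70.05
ee_pos: [564.1, -342.3, -19.7]
orientation: [0.698, 3.063, -0.004]
ft_force: [-1.2, 0.4, 6.0]
width: 29.7
grasp_force: 30.0
```

```bash
python3 -c "
from h import *
st()"
```

```text
t 70.05 pos [ 564.1 -342.3  -19.7] TIP [ 564.1 -342.2    5.7] ypsi 64.31 z [-0.    -0.002 -1.   ] F [-1.2  0.4  6. ] w 29.7 g 30.0 q [-0.56  0.75  1.64 -0.    0.75 -1.68]
```

>>> apply_moves(
  targets=[
    [-1,[0,0,-0.1],[0,0,0]],
    [-1,[0,0,-0.5],[0,0,0]],
    [-1,[0,0,-0.9],[0,0,0]],
    [-1,[0,0,-0.9],[0,0,0]],
    [-1,[0,0,-0.9],[0,0,0]],
    [-1,[0,0,-0.9],[0,0,0]],
    [-1,[0,0,-0.7],[0,0,0]],
    [-1,[0,0,0],[0,0,0]],
  ],
)

```text
t: 71.05
ee_pos: [565.3, -342.4, 227.4]
orientation: [0.697, 3.059, -0.006]
ft_force: [-0.6, 0.2, -2.4]
width: 30.1
grasp_force: 30.0
```

```bash
python3 -c "
from h import *
st();to([600,85.2,250],90,0)"
```

```text
t 71.05 pos [ 565.3 -342.4  227.4] TIP [ 565.2 -342.3  252.8] ypsi 64.32 z [ 0.003 -0.005 -1.   ] F [-0.6  0.2 -2.4] w 30.1 g 30.0 q [-0.56  0.44  1.52 -0.    1.17 -1.68]
shift-first [3.082 8.008 0.017] turn [-0.003  0.003 -0.285] shift-after-turn [-0.693  8.552  0.056]
```

>>> apply_moves(
  targets=[
    [-1,[0,0,0],[0,0,-0.095]],
    [-1,[0,0,0],[0,0,-0.095]],
    [-1,[0,0,0],[0,0,-0.095]],
    [-1,[-0.05,0.6,0],[0,0,0]],
    [-1,[-0.07,0.9,0],[0,0,0]],
    [-1,[-0.07,0.95,0],[0,0,0]],
    [-1,[-0.07,0.95,0],[0,0,0]],
    [-1,[-0.07,0.95,0],[0,0,0]],
  ],
)

```text
t: 72.05
ee_pos: [579.2, -122.3, 221.5]
orientation: [-0.001, -3.137, 0.002]
ft_force: [0.5, 0.3, -2.7]
width: 29.9
grasp_force: 30.0
```

>>> apply_moves(
  targets=[
    [-1,[-0.07,0.95,0],[0,0,0]],
    [-1,[-0.07,0.95,0],[0,0,0]],
    [-1,[-0.07,0.95,0],[0,0,0]],
    [-1,[-0.1,0.8,0],[0,0,0]],
    [-1,[-0.06,0.55,0],[0,0,0]],
    [-1,[0,0,0],[0,0.1,0]],
    [-1,[0,0,0],[0,0.111,0]],
    [-1,[0,0,0],[0,0.111,0]],
  ],
)

```text
t: 73.05
ee_pos: [598.7, 86.1, 222.2]
orientation: [-0.001, -2.628, 0.003]
ft_force: [-0.0, -0.1, -3.7]
width: 30.0
grasp_force: 30.0
```

>>> apply_moves(
  targets=[
    [-1,[0,0,0],[0,0.111,0]],
    [-1,[0,0,0],[0,0.111,0]],
    [-1,[0,0,0],[0,0.111,0]],
    [-1,[0,0,0.2],[0,0.111,0]],
    [-1,[-0.3,0,0],[0,0.111,0]],
    [-1,[-0.3,0,0],[0,0.111,0]],
    [-1,[0,0,0],[0,0,0]],
    [-1,[0,0,0],[0,0,0]],
  ],
)

```text
t: 74.05
ee_pos: [599.0, 85.9, 189.8]
orientation: [-0.002, -1.592, 0.001]
ft_force: [0.3, -0.1, -0.5]
width: 30.0
grasp_force: 30.0
```

```bash
python3 -c "
from h import *
st();to([599.8,85.3,128],90,-90)"
```

```text
t 74.05 pos [599.   85.9 189.8] TIP [624.4  85.9 190.4] ypsi 89.97 z [-1.     0.001 -0.021] F [ 0.3 -0.1 -0.5] w 30.0 g 30.0 q [ 0.08  1.27  0.76  0.17  2.66 -1.42]
shift-first [-1.226 -0.01   0.517] turn [ 0.     0.013 -0.001] shift-after-turn [-1.237 -0.013  0.491]
```

>>> apply_moves(
  targets=[
    [-1,[0,-0.01,0.3],[0,0.009,0]],
    [-1,[-0.3,0,0.19],[0,0,0]],
    [-1,[-0.4,0,0],[0,0,0]],
    [-1,[-0.35,0,0],[0,0,0]],
    [-1,[-0.15,0,0],[0,0,0]],
    [-1,[0,0,0],[0,0,0]],
    [-1,[0,0,0],[0,0,0]],
  ],
)

```text
t: 74.92
ee_pos: [574.9, 85.3, 129.6]
orientation: [-0.002, -1.575, 0.001]
ft_force: [-0.3, -0.8, -1.8]
width: 30.1
grasp_force: 30.0
```

```bash
python3 -c "
from h import *
st();to([599.8,85.3,118],90,-90)"
```

```text
t 74.92 pos [574.9  85.3 129.6] TIP [600.3  85.3 129.7] ypsi 89.97 z [-1.     0.001 -0.004] F [-0.3 -0.8 -1.8] w 30.1 g 30.0 q [ 0.08  1.32  0.82  0.15  2.57 -1.44]
shift-first [-0.232  0.001  0.01 ] turn [ 0.     0.002 -0.001] shift-after-turn [-0.232  0.001  0.009]
```

>>> apply_moves(
  targets=[
    [-1,[-0.08,0,0.01],[0,0.002,0]],
    [-1,[-0.08,0,0],[0,0,0]],
    [-1,[-0.07,0,0],[0,0,0]],
    [-1,[0,0,0],[0,0,0]],
  ],
)

```text
t: 75.42
ee_pos: [574.0, 85.2, 117.6]
orientation: [-0.002, -1.57, 0.001]
ft_force: [-0.0, 0.4, -2.0]
width: 29.6
grasp_force: 30.0
```

>>> apply_moves(
  targets=[
    [-1,[-0.04,0,0],[0,0,0]],
    [-1,[-0.02,0,0],[0,0,0]],
    [-1,[0,0,0],[0,0,0]],
  ],
)

```text
t: 75.8
ee_pos: [574.1, 85.3, 114.9]
orientation: [-0.002, -1.571, 0.001]
ft_force: [-0.1, 0.5, -2.9]
width: 29.4
grasp_force: 30.0
```

>>> apply_moves(
  targets=[
    [-1,[-0.025,0,0],[0,0,0]],
    [-1,[0,0,0],[0,0,0]],
  ],
)

```text
t: 76.05
ee_pos: [574.2, 85.2, 114.6]
orientation: [-0.002, -1.57, 0.001]
ft_force: [-1.1, 0.8, 3.4]
width: 30.0
grasp_force: 30.0
```

>>> apply_moves(
  targets=[
    [-1,[0.01,0,0],[0,0,0]],
    [-0.05,[0,0,0],[0,0,0]],
    [-0.05,[0,0,0],[0,0,0]],
    [-0.05,[0,0,0],[0,0,0]],
    [-0.05,[0.2,0,0],[0,0,0]],
    [-0.05,[0.4,0,0],[0,0,0]],
    [-0.05,[0.6,0,0],[0,0,0]],
    [-0.05,[0.6,0,0],[0,0,0]],
  ],
)

```text
t: 77.05
ee_pos: [574.3, 85.4, 206.6]
orientation: [-0.002, -1.572, 0.001]
ft_force: [0.2, -0.4, -0.1]
width: 41.5
grasp_force: 0.0
```

>>> apply_moves(
  targets=[
    [-0.05,[0.6,0,0],[0,-0.05,0]],
    [-0.05,[0,0,0],[0,-0.115,0]],
    [-0.05,[0,0,0],[0,-0.115,0]],
    [-0.05,[0,0,0],[0,-0.115,0]],
    [-0.05,[0,0,0],[0,-0.115,0]],
    [-0.05,[0,0,0],[0,-0.115,0]],
    [-0.05,[0,0,0],[0,-0.115,0]],
    [-0.05,[0,0,0],[0,-0.115,0]],
  ],
)

```text
t: 78.05
ee_pos: [574.6, 85.5, 236.9]
orientation: [-0.001, -2.924, 0.002]
ft_force: [0.7, 1.0, 0.2]
width: 41.9
grasp_force: 0.0
```

>>> apply_moves(
  targets=[
    [-0.05,[0,0,-0.6],[0,-0.115,0]],
    [-0.05,[0,-0.5,-0.6],[0,-0.03,0]],
    [-0.05,[0,-0.8,0],[0,0,0]],
    [-0.05,[0,-0.4,0],[0,0,0]],
    [-0.05,[0,0,0],[0,0,0]],
    [-0.05,[0,0,0],[0,0,0]],
  ],
)

```text
t: 78.8
ee_pos: [582.0, 1.3, 293.2]
orientation: [-0.001, -3.141, 0.002]
ft_force: [-0.0, 0.6, -0.6]
width: 41.6
grasp_force: 0.0
```

Run:
```python
from h import *
im=cam("wrist");st()
P=[(609,y,128) for y in(-82.5,-27,29,85)]
bx=[tuple(map(int,proj(im,p)))+(128,) for p in P];print(bx)
for r in faces(im,bx): print(r)
for d in ctrl.masks_of("anvil1","wrist"): print(round(d["score"],2),np.round(d["bbox"]))
for c in("top",):
    t=cam(c)
    for n,z in(("mug",0),("rivets",0),("mallet",0)):
        for d in ctrl.pinpoint(n,c)[:1]: print(n,round(d["score"],2),np.round(at(t,d["xy"],z),1))
s=cam("scene")
for d in ctrl.masks_of("anvil1","scene"): print("scene",round(d["score"],2),np.round(d["bbox"]))
for p in P: print("pred",[np.round(proj(s,np.array(p)+[a,b,0])).tolist() for a,b in((-15,-15),(-15,15),(15,15))])
```

```text
t 78.85 pos [582.1   1.5 293.1] TIP [582.1   1.5 318.5] ypsi 89.99 z [-0.001 -0.002 -1.   ] F [0.4 0.3 0.7] w 41.3 g 0.0 q [-0.02  0.26  1.63 -0.    1.25 -1.59]
[(194, 212, 128), (251, 212, 128), (309, 212, 128), (367, 212, 128)]
(612.8, -84.2, 'LxW', 30.6, 30.2, 'yaw', -90.0)
(617.5, -27.0, 'LxW', 58.1, 45.6, 'yaw', -90.0)
(617.0, 28.1, 'LxW', 62.1, 46.6, 'yaw', -89.9)
(608.1, 86.6, 'LxW', 30.3, 29.0, 'yaw', -89.9)
0.94 [345. 190. 382. 222.]
0.91 [296. 188. 330. 230.]
0.78 [237. 191. 271. 229.]
0.6 [180. 190. 218. 232.]
0.35 [219.  11. 348. 252.]
mug 0.9 [ 730.5 -223.3    0. ]
rivets 0.86 [720.8 263.1   0. ]
mallet 0.81 [559.5 481.1   0. ]
scene 0.73 [297. 200. 316. 223.]
scene 0.69 [255. 218. 278. 234.]
scene 0.64 [240. 232. 254. 248.]
scene 0.54 [279. 210. 296. 233.]
pred [[235.0, 231.0], [246.0, 226.0], [252.0, 234.0]]
pred [[256.0, 222.0], [267.0, 218.0], [273.0, 225.0]]
pred [[276.0, 214.0], [287.0, 209.0], [293.0, 217.0]]
pred [[296.0, 206.0], [306.0, 201.0], [313.0, 208.0]]
```

```bash
sed -i 's/r=32;/r=20;/' h.py
python3 - <<'E'
from h import *
im=cam("wrist")
for r in faces(im,[(199,208,128),(254,208,128),(312,208,128),(365,207,128)]): print(r)
E
```

```text
(611.2, -84.0, 'LxW', 30.2, 26.1, 'yaw', -89.9)
(609.1, -25.5, 'LxW', 30.3, 29.4, 'yaw', -0.4)
(609.0, 30.9, 'LxW', 30.3, 29.3, 'yaw', 0.6)
(608.5, 86.5, 'LxW', 29.7, 29.0, 'yaw', -89.9)
```

All four top faces are level: each measures about 30 mm square at 128 mm height and lies square with the block (the first is clipped by the smaller window). Handing in.

```bash
python3 -c "
from workcell import ctrl
print(ctrl.close_job())"
```

```text
the job is handed in; nothing more can be done
None
```

The job is handed in (no verdict came back): by force and camera readings, the block is clamped tight and centred in the vise, and all four anvils stand dish up and fully down in their own pockets. The mug, rivet jar and mallet were not touched.

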